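# Change the V-rest stand over from short to long axles

## Robot

A 6-joint arm with a two-finger parallel gripper is mounted at the origin on the work surface; the furniture and walls round the work are solid. World frame = base frame: x ahead of the robot, y to its left, z up, the work surface at z = 0. Lengths are in m, angles in rad, forces in N, time in s.
With the tool pointing down it reaches from about 0.35 to 0.975 m from the base axis. Payload 4.9 kg.
Tool frame: the origin (TCP) lies midway between the tips of the shut fingers; the grasp point (between the pads) lies 19 mm behind it; z points along the fingers, y is the line along which they close (so a half turn about z gives the same grasp; the last joint's range is limited). The gripper opens to 85 mm and grips with 20 to 120 N. Pads are 22 mm wide; open, the fingers measure 114 mm over their backs; the gripper's body (76 mm by 85 mm) begins 54 mm behind the grasp point. The pads swing forward as they close: fully open they stand 13 mm farther back than shut.
Start: joints at [1.228, 0.053, 1.613, -0, 1.476, -0.119], TCP at [0.139, 0.609, 0.231] pointing down, gripper open.
Joint ranges: [-3.01, 3.01], [-1.01, 2.22], [0.06, 2.58], [-1.02, 4.17], [0.09, 2.62], [-3.14, 3.14]. Speed limits (rad/s): [2.57, 2.57, 3.14, 3.14, 3.14, 3.14].

## Interface

Orientations are given as a unit quaternion [w, x, y, z].
In Python, from plant import manip gives the robot as it stands.
- The arm moves only by the tool carry_out, never from a script. Its argument "moves" is a list of rows, each a list of 7 numbers: the opening, from 0 (shut) to 1 (fully open), then the shift along the tool's x, y, z normalised to -1 to 1, where 1 is 0.4 m, then the turn, a rotation vector about the tool's x, y, z normalised to -1 to 1, where 1 is 0.5 rad. In form: [[grip, dx, dy, dz, rx, ry, rz], ...]. A call has 1 to 8 rows; each row is the pose to reach, as a shift and turn from the pose commanded when the call began, along the tool's axes at that moment; what a row does not reach only later rows make up. A row lasts 1/12 s, in which the tool goes at most 41.7 mm and 7.16 degrees, less where a joint would pass 70% of its speed; a pose out of reach is approached as far as the arm can. A call with a number of a shift or a turn outside -1 to 1 is refused whole. A call with a gripper value outside its range is refused whole. The fingers move at their own pace and stop on an object; the grip force is fixed at half the most. Time passes only in rows, so rows that repeat a pose let the fingers close. It gives the time, the measured TCP pose, the force and the opening at its end, in the units of the state.
- manip.state(): the state, without advancing time (a new reading comes with each control period).
- manip.grab_frame(name): name is "side" or "top"; returns the picture (384x512x3 uint8, red, green, blue); there is no depth.
- manip.camera_info(name): a dict with "intrinsics" (3x3 intrinsics, pixels), "distortion" ([k1, k2, p1, p2, k3] as OpenCV has them; the pictures are not rectified), "extrinsics" (4x4, takes a point from world to camera coordinates). Camera axes: x right, y down, z forward; pixel columns grow to the right and rows downward; lengths in m; the calibration is good to about 2 mm. A picture is of the moment at which its call begins. camera_info takes no time and is no camera call.
- manip.job_done(): hands the job in, once; it reports no verdict.
The state is a dict: "time": time; "joint_pos": joint angles; "joint_vel": joint speeds; "joint_efforts": joint torques, N m; "tool_pos": TCP position; "tool_rot": TCP orientation; "contact_force": force on the tool from outside, world axes, zero at the start; "ft_torque": the same for the moment, N m; "gripper_width": opening from 0.0 (shut) to 1.0 (fully open).
Only numpy, scipy, OpenCV 4.12 (cv2) and the standard library are available. Lean on these libraries where they do the work, as an engineer would, in place of code of your own. Each camera call takes 0.05 s, during which the arm holds its last target. There are 200 camera calls.

## Task

Change the V-rest stand over from the short to the long pinion axles: first take each short red axle off and lay it flat in the green tray; then turn the orange wing knob fully anticlockwise to free the blue saddle, slide it out until its white pointers stand at the red line, and turn the knob back tight. Last, lay every long dark axle from the table across both saddles, one to a pair of Vs (any pair), level, both round journals down in the Vs, midway, with the brass pinion beyond the fixed grey saddle.

Things in the scene. Friction and masses are not known exactly. Their poses are not given: they have to be found in the camera images.
- stand: V-rest stand fixed to the table; origin on the table. Grey bed 196 mm (x) by 66 mm, top 15 mm up. x runs along the laid axles, from the clamp end (nearer the robot) to the fixed grey saddle at x = +55 mm. Both saddles: crossbar 12 mm thick, 176 mm wide, top 39 mm up, with four 90-degree steel Vs (y = -72, -24, 24, 72 mm); V bottom 43 mm, mouth 56 mm up, 26 mm wide, 10 mm thick along x.
- carriage (a joint): Travel of the blue sliding saddle (m). 0 = nearest the fixed saddle (its V centre line at stand x = +10 mm); grows towards the stand's -x, away from the fixed saddle, to a stop at 0.060. At 0.040 its white pointers are at the red line and its Vs 85 mm from the fixed ones. Stays where left; pushing takes about 4 N. Starts at 0.006 to 0.014.
- clamp (a joint): Orange wing knob clamping the sliding saddle (vertical hinge, rad). 0 = tight; grows anticlockwise seen from above to 1.3 = fully free (stops at both ends). Takes about 0.06 N m, stays where left, travels with the saddle.
- clamp_grip (a point): Centre of the knob's wing, on its axis, 57 mm up, 52 mm on the clamp side (stand -x) of the sliding V line. Wing 44 mm long, 11 mm thick, 46 to 68 mm above the table. The frame turns with the knob; the wing's length lies at -0.65 rad from its x: when tight, at -0.65 rad from the stand's x, when free, at +0.65 (anticlockwise positive).
- pointer (a point): Line through the two white pointers at the edges of the sliding saddle's foot (22 mm on the clamp side of its V centre line).
- red_line (a point): The red line across the grey bed, at the middle, on the bed's top; stand-local x = -52 mm.
- rest_0 (a point): Where the centre of an axle lies when it rests in pair 0 of Vs: stand-local y = -72 mm, midway between the two saddles (as set at the red line), 50 mm above the table. Axes as the stand.
- rest_1 (a point): Where the centre of an axle lies when it rests in pair 1 of Vs: stand-local y = -24 mm, midway between the two saddles (as set at the red line), 50 mm above the table. Axes as the stand.
- rest_2 (a point): Where the centre of an axle lies when it rests in pair 2 of Vs: stand-local y = 24 mm, midway between the two saddles (as set at the red line), 50 mm above the table. Axes as the stand.
- rest_3 (a point): Where the centre of an axle lies when it rests in pair 3 of Vs: stand-local y = 72 mm, midway between the two saddles (as set at the red line), 50 mm above the table. Axes as the stand.
- axle_0: Long axle, 129 mm long, about 70 g; may be absent. Origin at the centre of its dark square middle (60 mm long, 14 x 14 mm); x along the axle towards the pinion. Bright round journals, 10 mm thick, run from 30 to 60 mm either side of the origin; the brass pinion (14 mm across, 10 mm long) is on the +x end only. At the start flat on the table, origin 7 mm up.
- pinion_0 (a point): Centre of axle 0's brass pinion, 64 mm along its +x.
- axle_1: Long axle, 129 mm long, about 70 g; may be absent. Origin at the centre of its dark square middle (60 mm long, 14 x 14 mm); x along the axle towards the pinion. Bright round journals, 10 mm thick, run from 30 to 60 mm either side of the origin; the brass pinion (14 mm across, 10 mm long) is on the +x end only. At the start flat on the table, origin 7 mm up.
- pinion_1 (a point): Centre of axle 1's brass pinion, 64 mm along its +x.
- axle_2: Long axle, 129 mm long, about 70 g; may be absent. Origin at the centre of its dark square middle (60 mm long, 14 x 14 mm); x along the axle towards the pinion. Bright round journals, 10 mm thick, run from 30 to 60 mm either side of the origin; the brass pinion (14 mm across, 10 mm long) is on the +x end only. At the start flat on the table, origin 7 mm up.
- pinion_2 (a point): Centre of axle 2's brass pinion, 64 mm along its +x.
- short_0: Short axle, 89 mm long, about 45 g; may be absent. Origin at the centre of its red square middle (24 mm long, 14 x 14 mm); x along the axle towards its brass pinion. Round journals 10 mm thick, 12 to 40 mm either side of the origin, then the pinion (14 mm across) on the +x end. Starts resting in the stand's Vs, origin 50 mm up and 26 mm on the clamp side of the fixed Vs.
- short_1: Short axle, 89 mm long, about 45 g; may be absent. Origin at the centre of its red square middle (24 mm long, 14 x 14 mm); x along the axle towards its brass pinion. Round journals 10 mm thick, 12 to 40 mm either side of the origin, then the pinion (14 mm across) on the +x end. Starts resting in the stand's Vs, origin 50 mm up and 26 mm on the clamp side of the fixed Vs.
- tray: Shallow green tray, fixed, 118 mm (x) by 108 mm (y); origin on the table under its centre. Floor 4 mm thick, walls 4 mm thick and 10 mm high. Room for two short axles side by side along its x, each about 26 mm from the middle; one lying flat has its origin 11 mm above the table.

How it is judged:
By the outcome, as a careful person would: the job done as asked, in the order asked, and still so for the second after the job is handed in, with the robot touching nothing.
Of axle_0, axle_1, axle_2 only 2 to 3 are there at a start; the rules pass over those that are not, and their reading is None.
Of short_0, short_1 only 1 to 2 are there at a start; the rules pass over those that are not, and their reading is None.
At some moment in a run one of axle_0, axle_1, axle_2 may be knocked a few centimetres aside while the robot is not near it.
Once in a run the grip may slacken for a moment while it holds something.
It also fails if it takes over 210 s, if anything falls off the work surface, if the arm or the gripper's body presses on something with over 40 N, if the wrist force passes 120 N, or if a joint passes its speed limit or range.

## Working session

There is one attempt and no reset: what is moved stays moved. The work goes in short steps, Python scripts to look and compute and a tool call to move; the robot and the scene stay as the last step left them, time stands still between calls to the robot, and variables do not carry over. Pictures are saved under pics/ and viewed, on a budget of 14 in all, crops included, one or two more only if the job needs it, and the job is handed in when it is done.

Besides the shell and the picture viewer there is one more tool, called after ">>>" as a command line: name --pt "numbers of a row" for each row, then --argument value for the rest. carry_out: Moves the arm, as the interface text tells. Scaled input: -1 to 1 covers 0.4 m each way for a shift and 0.5 rad each way for a turn. Its arguments: {"type":"object","properties":{"moves":{"type":"array"}},"required":["moves"]}

```bash
ls; mkdir -p pics
python3 - <<'E'
from plant import manip
import cv2
print(manip.state())
for n in("top","side"):
    f=manip.grab_frame(n); cv2.imwrite(f"pics/{n}0.png",f[:,:,::-1])
    print(n,manip.camera_info(n))
a=cv2.imread("pics/top0.png")
cv2.imwrite("pics/top0b.png",cv2.resize(a,(800,600),interpolation=cv2.INTER_CUBIC))
a=cv2.imread("pics/side0.png")
cv2.imwrite("pics/side0b.png",cv2.resize(a,(800,600),interpolation=cv2.INTER_CUBIC))
E
```

```text
pics
{'time': 0.0, 'joint_pos': array([ 1.22798030e+00,  5.33970229e-02,  1.61431639e+00, -1.45483171e-05,
        1.47601656e+00, -1.19006639e-01]), 'joint_vel': array([-0.00281371, -0.00088354, -0.00122864, -0.00080597, -0.00022102,
        0.00052984]), 'joint_efforts': array([-3.46499975e-03, -3.93684018e+01, -3.70174885e+01, -2.84876332e-04,
        7.03864556e-03,  6.61520076e-06]), 'tool_pos': array([0.1385076 , 0.60880494, 0.23002476]), 'tool_rot': array([-2.37529352e-04,  1.11670525e-01,  9.93744712e-01, -1.04195016e-03]), 'contact_force': array([ 0.01596643, -0.4865371 ,  0.10853825]), 'ft_torque': array([-0.0274509 , -0.02709402,  0.00928015]), 'gripper_width': 0.9995198980551648}
top {'intrinsics': array([[461.43844594,   0.        , 257.92557581],
       [  0.        , 461.43844594, 191.03119665],
       [  0.        ,   0.        ,   1.        ]]), 'distortion': array([-0.15039997,  0.        ,  0.        ,  0.        ,  0.        ]), 'extrinsics': array([[ 0.01971509, -0.99979046,  0.00550848, -0.03417805],
       [-0.9946805 , -0.02017088, -0.10101406,  0.56541045],
       [ 0.10110401, -0.00348768, -0.99486975,  0.85632156],
       [ 0.        ,  0.        ,  0.        ,  1.        ]])}
side {'intrinsics': array([[350.24256129,   0.        , 256.31303384],
       [  0.        , 350.24256129, 196.14409826],
       [  0.        ,   0.        ,   1.        ]]), 'distortion': array([0.03180978, 0.        , 0.        , 0.        , 0.        ]), 'extrinsics': array([[-0.97836439, -0.2067647 ,  0.00717478,  0.55109171],
       [-0.11942124,  0.53607639, -0.83567977,  0.12088437],
       [ 0.16894285, -0.81845615, -0.54917014,  0.79715772],
       [ 0.        ,  0.        ,  0.        ,  1.        ]])}
```

View pics/top0b.png

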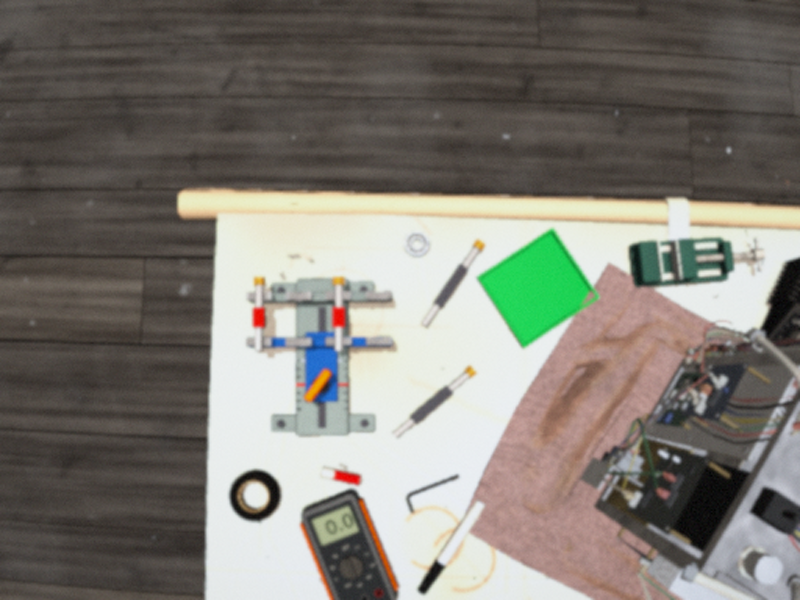

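View pics/side0b.png

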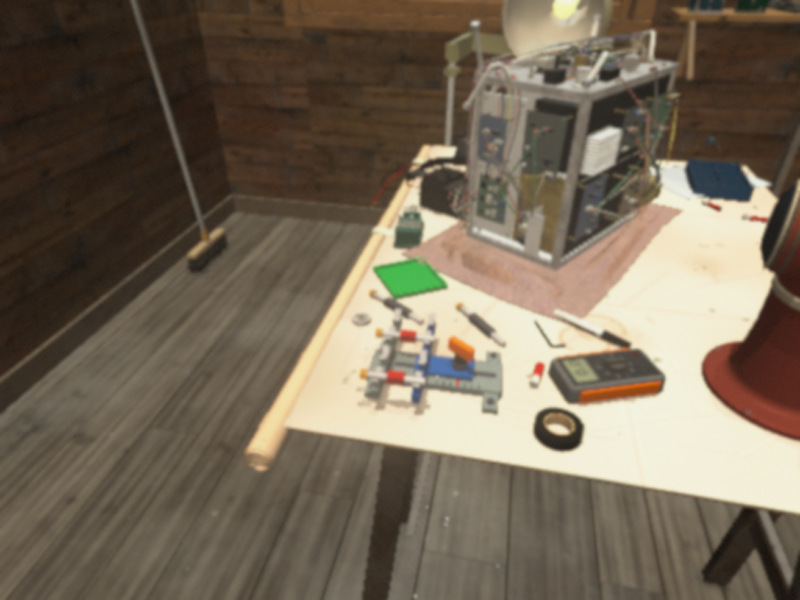

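The top view shows (in the 800x600 picture) the stand near (325,360), short axles at (260,317) and (339,317), long axles at (453,283) and (435,402), and the tray at (538,288). Next I'll enlarge a crop.

```bash
cat > h.py <<'E'
import numpy as np, cv2
from plant import manip
from scipy.spatial.transform import Rotation as R
def px2w(pts,z,cam="top"):
    c=manip.camera_info(cam);K=c["intrinsics"];E=c["extrinsics"]
    z=np.broadcast_to(z,len(pts))
    u=cv2.undistortPoints(np.array(pts,float).reshape(-1,1,2),K,c["distortion"]).reshape(-1,2)
    d=np.c_[u,np.ones(len(u))]@E[:3,:3]; o=-E[:3,:3].T@E[:3,3]
    return o+d*((z-o[2])/d[:,2])[:,None]
def w2px(P,cam="top"):
    c=manip.camera_info(cam);E=c["extrinsics"]
    return cv2.projectPoints(np.array(P,float).reshape(-1,1,3),cv2.Rodrigues(E[:3,:3])[0],E[:3,3],c["intrinsics"],c["distortion"])[0].reshape(-1,2)
def crop(name,x0,y0,w,h,s,cam="top"):
    f=manip.grab_frame(cam)[:,:,::-1]; cv2.imwrite(f"pics/{name}_raw.png",f)
    cv2.imwrite(f"pics/{name}.png",cv2.resize(f[y0:y0+h,x0:x0+w],None,fx=s,fy=s,interpolation=cv2.INTER_CUBIC))
def go(p,yaw):
    """row values (shift,turn) from the present commanded ~ measured pose to p with tool down; yaw = world heading of tool y (closing line)"""
    s=manip.state();q=s["tool_rot"];T=R.from_quat(q[[1,2,3,0]]);
    best=None
    for a in(yaw,yaw+np.pi):
        y=np.array([np.cos(a),np.sin(a),0]);z=np.array([0,0,-1.]);x=np.cross(y,z)
        r=(T.inv()*R.from_matrix(np.c_[x,y,z])).as_rotvec()
        if best is None or np.linalg.norm(r)<np.linalg.norm(best):best=r
    d=T.inv().apply(np.array(p)-s["tool_pos"])
    print("shift",np.round(d/.4,4),"turn",np.round(best/.5,4),"| m",np.round(d,4),"deg",np.round(np.degrees(best),1))
def st():
    s=manip.state();T=R.from_quat(s["tool_rot"][[1,2,3,0]]);y=T.as_matrix()[:,1]
    print("t",round(s["time"],2),"tcp",np.round(s["tool_pos"],4),"z",np.round(T.as_matrix()[:,2],3),"yaw y",round(np.degrees(np.arctan2(y[1],y[0])),1),"F",np.round(s["contact_force"],1),"w",round(s["gripper_width"],3),"j",np.round(s["joint_pos"],2))
E
python3 - <<'E'
from h import *
crop("c1",150,140,240,150,3.33)
E
```

```text
(no output)
```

View pics/c1.png

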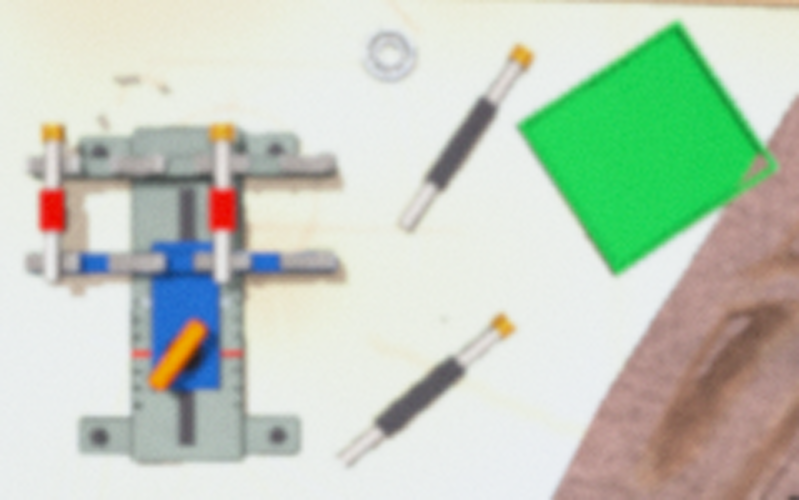

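The crop shows the two shorts at (52,210) and (222,210), the knob wing from (156,388) to (198,322), and the red line at row 354. The longs have their pinions at (521,55) and (503,325). The tray corners are clear.

Run:
```python
from h import *
def m(pts,z): return px2w([(150+(x+.5)/3.33-.5,140+(y+.5)/3.33-.5) for x,y in pts],z)
np.set_printoptions(precision=4,suppress=True)
bed=m([(132,128),(245,130),(132,461),(244,461)],.015);print("bed",bed[:,:2].tolist(),bed.mean(0))
rl=m([(141,354),(232,354)],.015);print("red",rl[:,:2])
print("yaw bed",np.degrees(np.arctan2(*(bed[0]+bed[1]-bed[2]-bed[3])[[1,0]])))
for n,p in(("sA",[(53,132),(52,210),(52,282)]),("sB",[(222,132),(222,210),(221,282)])):print(n,m(p,.055)[:,:2].tolist())
k=m([(198,322),(156,388)],.068);print("knob",k.mean(0),np.degrees(np.arctan2(*(k[0]-k[1])[[1,0]])))
print("V fixed",m([(30,165),(335,166)],.053)[:,:2].tolist(),"V slide",m([(30,263),(337,263)],.053)[:,:2].tolist())
for n,p in(("LA",[(521,55),(484,101),(440,184),(406,225)]),("LB",[(503,325),(455,366),(387,427),(347,460)])):
    w=m(p,.012);d=w[1]-w[2];print(n,w[:,:2].tolist(),"c",(w[1]+w[2])/2,"len",np.linalg.norm(d),"yaw",np.degrees(np.arctan2(*(w[0]-w[3])[[1,0]])),np.linalg.norm(w[0]-w[3]))
t=m([(678,22),(777,168),(615,273),(518,126)],.01);print("tray",t[:,:2].tolist(),t.mean(0),np.linalg.norm(t-np.roll(t,-1,0),axis=1),[np.degrees(np.arctan2(*(t[i]-t[j])[[1,0]]))for i,j in((0,1),(3,2),(0,3),(1,2))])
st()
```

```text
bed [[0.5901256910809942, 0.11199764494763809], [0.590239693642966, 0.045367975940882765], [0.39615381792617976, 0.1059601933119931], [0.3978254912113336, 0.041044061330904325]] [0.4936 0.0761 0.015 ]
red [[0.4581 0.1024]
 [0.4593 0.0495]]
yaw bed 1.5360810164173586
sA [[0.5819252409551792, 0.15081927578000037], [0.5379046533921853, 0.14962264204465225], [0.4976357256567497, 0.14812902211156434]]
sB [[0.5837667763359289, 0.05533510676006727], [0.5399364422930647, 0.05407092521869862], [0.49982033030362716, 0.053524138632413634]]
knob [0.4591 0.0754 0.068 ] -31.120485549847235
V fixed [[0.5631908924133427, 0.16356602566663986], [0.5660943698518706, -0.008408526825711023]] V slide [[0.5080120539751425, 0.16137360992504698], [0.5118064796002747, -0.01067688358464548]]
LA [[0.6388333316194919, -0.11673343662178785], [0.6107696701425913, -0.09500575573883552], [0.561017453430805, -0.06968560823070734], [0.5365250272997497, -0.050134267639740784]] c [ 0.5859 -0.0823  0.012 ] len 0.055824662449225064 yaw -33.062736082278846 0.12207554399583984
LB [[0.47920594958024837, -0.10772181370894504], [0.45492173201945735, -0.08006703757644928], [0.41892705046301826, -0.041188718489817144], [0.39943205821801275, -0.01839191516097045]] c [ 0.4369 -0.0606  0.012 ] len 0.052982457430280086 yaw -48.234328391087615 0.11976520578893188
tray [[0.6615841621512385, -0.21146172554894407], [0.5747718128184272, -0.27104041854627986], [0.5107367994545717, -0.173613773757256], [0.596572112139463, -0.11548815474895216]] [ 0.5859 -0.1929  0.01  ] [0.1053 0.1166 0.1037 0.1159] [np.float64(34.461529896777286), np.float64(34.10491693238753), np.float64(-55.886470049404664), np.float64(-56.68452713952102)]
t 0.15 tcp [0.1385 0.6089 0.2303] z [-0.001 -0.002 -1.   ] yaw y 77.2 F [0.3 0.3 0.9] w 1.0 j [ 1.23  0.05  1.61 -0.    1.48 -0.12]
```

Run:
```python
from h import *
go((.538,.1496,.16),np.radians(91.3))
```

```text
shift [-1.2286 -0.8978  0.1771] turn [-0.0032 -0.0008 -0.4929] | m [-0.4914 -0.3591  0.0708] deg [ -0.1  -0.  -14.1]
```

>>> carry_out --pt "0.55 -0.6 -0.44 0.02 0 0 -0.45" --pt "0.55 -0.6 -0.44 0.02 0 0 -0.45" --pt "0.55 -0.6 -0.44 0.02 0 0 -0.45" --pt "0.55 -0.6 -0.44 0.02 0 0 -0.45" --pt "0.55 -0.6 -0.44 0.02 0 0 -0.45" --pt "0.55 -0.6 -0.44 0.02 0 0 -0.45" --pt "0.55 -0.6 -0.44 0.02 0 0 -0.45" --pt "0.55 -0.6 -0.44 0.02 0 0 -0.45"

```text
time: 0.82
tool_pos: [0.3366, 0.3805, 0.2228]
tool_rot: [0.001, 0.002, 1.0, -0.001]
contact_force: [0.7, 0.3, 0.4]
gripper_width: 0.546
```

Run:
```python
from h import *
st();go((.538,.1496,.12),np.radians(91.3))
```

```text
t 0.82 tcp [0.3366 0.3805 0.2228] z [ 0.001 -0.002 -1.   ] yaw y 89.7 F [0.7 0.3 0.4] w 0.546 j [ 0.7  -0.23  1.89 -0.    1.48 -0.86]
shift [-0.5059 -0.5743  0.2587] turn [-0.0045  0.0021 -0.0544] | m [-0.2024 -0.2297  0.1035] deg [-0.1  0.1 -1.6]
```

>>> carry_out --pt "0.55 -0.506 -0.574 0.2 0 0 -0.054" --pt "0.55 -0.506 -0.574 0.2 0 0 -0.054" --pt "0.55 -0.506 -0.574 0.2 0 0 -0.054" --pt "0.55 -0.506 -0.574 0.2 0 0 -0.054" --pt "0.55 -0.506 -0.574 0.2 0 0 -0.054" --pt "0.55 -0.506 -0.574 0.2 0 0 -0.054" --pt "0.55 -0.506 -0.574 0.2 0 0 -0.054" --pt "0.55 -0.506 -0.574 0.2587 0 0 -0.054"

```text
time: 1.48
tool_pos: [0.5413, 0.1531, 0.1235]
tool_rot: [0.005, -0.013, 1.0, 0.0]
contact_force: [1.3, 0.2, 0.9]
gripper_width: 0.551
```

Run:
```python
from h import *
st();go((.538,.1496,.036),np.radians(91.3))
crop("c2",150,120,180,135,4.4)
```

```text
t 1.48 tcp [0.5413 0.1531 0.1235] z [ 0.009  0.001 -1.   ] yaw y 91.5 F [1.3 0.2 0.9] w 0.551 j [ 0.14 -0.01  1.86 -0.    1.28 -1.45]
shift [ 0.0106 -0.0086  0.2186] turn [0.0008 0.0181 0.0068] | m [ 0.0042 -0.0035  0.0874] deg [0.  0.5 0.2]
```

View pics/c2.png

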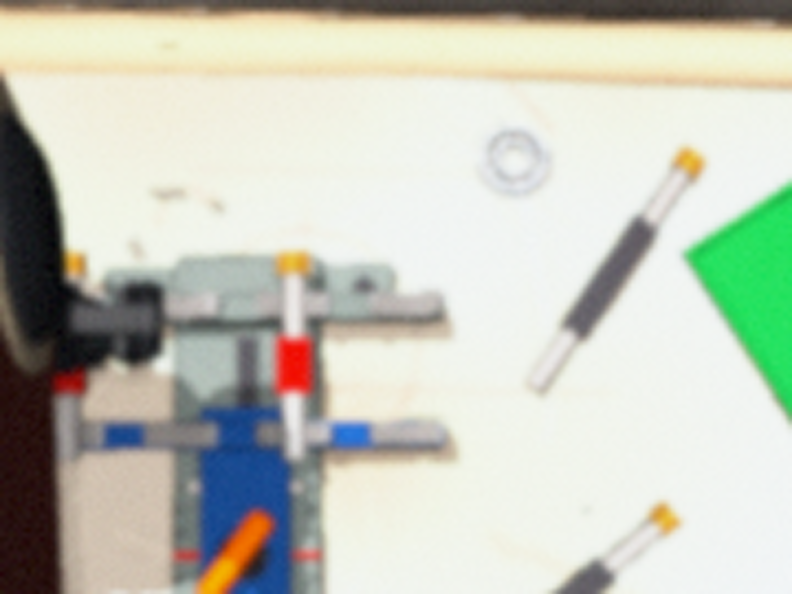

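>>> carry_out --pt "0.55 0 0 0 0 0 0" --pt "0.55 0 0 0.05 0 0 0" --pt "0.55 0 0 0.1 0 0 0" --pt "0.55 0 0 0.14 0 0 0" --pt "0.55 0 0 0.14 0 0 0"

```text
time: 1.95
tool_pos: [0.5333, 0.156, 0.0608]
tool_rot: [-0.003, -0.015, 1.0, -0.0]
contact_force: [-0.8, 0.5, 0.5]
gripper_width: 0.546
```

Run:
```python
from h import *
st();go((.538,.1496,.036),np.radians(91.3))
```

```text
t 1.95 tcp [0.5333 0.156  0.0608] z [-0.006 -0.    -1.   ] yaw y 91.7 F [-0.8  0.5  0.5] w 0.546 j [ 0.15  0.06  1.9   0.    1.18 -1.45]
shift [-0.0116 -0.0164  0.0619] turn [-0.0006 -0.0123  0.0136] | m [-0.0046 -0.0066  0.0247] deg [-0.  -0.4  0.4]
```

>>> carry_out --pt "0.55 0 0 0 0 0 0" --pt "0.55 0 0 0 0 0 0" --pt "0.55 0 0 0 0 0 0" --pt "0.55 0 0 0 0 0 0"

```text
time: 2.28
tool_pos: [0.5374, 0.1557, 0.0656]
tool_rot: [0.001, -0.014, 1.0, 0.0]
contact_force: [-0.3, -0.3, 0.6]
gripper_width: 0.548
```

Run:
```python
from h import *
st();go((.538,.1496,.036),np.radians(91.3))
```

```text
t 2.28 tcp [0.5374 0.1557 0.0656] z [ 0.003  0.001 -1.   ] yaw y 91.6 F [-0.3 -0.3  0.6] w 0.548 j [ 0.15  0.06  1.9   0.    1.18 -1.45]
shift [-0.0009 -0.0152  0.0741] turn [0.0009 0.0058 0.0119] | m [-0.0004 -0.0061  0.0296] deg [0.  0.2 0.3]
```

>>> carry_out --pt "0.55 0 -0.0152 0 0 0 0.01" --pt "0.55 0 -0.0152 0.03 0 0 0.01" --pt "0.55 0 -0.0152 0.065 0 0 0.01" --pt "0.55 0 -0.0152 0.074 0 0 0.01" --pt "0.55 0 -0.0152 0.074 0 0 0.01" --pt "0.55 0 -0.0152 0.074 0 0 0.01"

```text
time: 2.78
tool_pos: [0.5362, 0.1489, 0.0338]
tool_rot: [-0.001, -0.011, 1.0, -0.0]
contact_force: [0.6, -0.3, -0.1]
gripper_width: 0.555
```

>>> carry_out --pt "0.3 0 0 0 0 0 0" --pt "0.1 0 0 0 0 0 0" --pt "0 0 0 0 0 0 0" --pt "0 0 0 0 0 0 0" --pt "0 0 0 0 0 0 0" --pt "0 0 0 0 0 0 0"

```text
time: 3.28
tool_pos: [0.5374, 0.1517, 0.0357]
tool_rot: [0.001, -0.011, 1.0, 0.003]
contact_force: [-0.3, 7.8, 1.6]
gripper_width: 0.147
```

Run:
```python
from h import *
st();go((.538,.1496,.036),np.radians(91.3))
crop("c3",130,120,200,150,4)
```

```text
t 3.28 tcp [0.5374 0.1517 0.0357] z [ 0.002  0.005 -1.   ] yaw y 91.3 F [-0.3  7.8  1.6] w 0.147 j [ 0.14  0.1   1.91  0.01  1.13 -1.46]
shift [-0.0014 -0.0052 -0.0007] turn [0.0105 0.0052 0.0004] | m [-0.0005 -0.0021 -0.0003] deg [0.3 0.1 0. ]
```

>>> carry_out --pt "0.3 0 0.003 0 0 0 0" --pt "0.3 0 0.005 -0.021 0 0 0" --pt "0.3 0 0.0055 -0.021 0 0 0" --pt "0.1 0 0.0055 -0.021 0 0 0" --pt "0 0 0.0055 -0.021 0 0 0" --pt "0 0 0.0055 -0.021 0 0 0" --pt "0 0 0.0055 -0.021 0 0 0"

```text
time: 3.92
tool_pos: [0.5375, 0.1523, 0.0441]
tool_rot: [0.001, -0.011, 1.0, 0.001]
contact_force: [-1.4, 3.9, 5.6]
gripper_width: 0.152
```

Run:
```python
from h import *
st()
```

```text
t 3.92 tcp [0.5375 0.1523 0.0441] z [ 0.002  0.002 -1.   ] yaw y 91.3 F [-1.4  3.9  5.6] w 0.152 j [ 0.14  0.09  1.91  0.    1.14 -1.45]
```

>>> carry_out --pt "0 0 0 -0.04 0 0 0" --pt "0 0 0 -0.12 0 0 0" --pt "0 0 0 -0.2 0 0 0" --pt "0 0 0 -0.2 0 0 0" --pt "0 0 0 -0.2 0 0 0" --pt "0 0 0 -0.2 0 0 0"

```text
time: 4.42
tool_pos: [0.536, 0.1509, 0.1219]
tool_rot: [-0.001, -0.011, 1.0, -0.0]
contact_force: [0.1, 0.4, -1.5]
gripper_width: 0.145
```

Run:
```python
from h import *
st(); 
c=np.array([.586,-.1905]);
for s in(22,-22):
    p=c+s*1e-3*np.array([.832,.555])-.0045*np.array([.555,-.832]);print(p);go((*p,.12),np.radians(33.7))
```

```text
t 4.42 tcp [0.536  0.1509 0.1219] z [-0.001 -0.001 -1.   ] yaw y 91.3 F [ 0.1  0.4 -1.5] w 0.145 j [ 0.14 -0.02  1.87 -0.    1.29 -1.45]
[ 0.6018065 -0.174546 ]
shift [-0.1459 -0.8172  0.005 ] turn [-1.9000e-03 -1.3000e-03  2.0112e+00] | m [-0.0584 -0.3269  0.002 ] deg [-0.1 -0.  57.6]
[ 0.5651985 -0.198966 ]
shift [-0.053  -0.8762  0.0051] turn [-1.9000e-03 -1.3000e-03  2.0112e+00] | m [-0.0212 -0.3505  0.0021] deg [-0.1 -0.  57.6]
```

>>> carry_out --pt "0 -0.146 -0.817 0 0 0 1" --pt "0 -0.146 -0.817 0 0 0 1" --pt "0 -0.146 -0.817 0 0 0 1" --pt "0 -0.146 -0.817 0 0 0 1" --pt "0 -0.146 -0.817 0 0 0 1" --pt "0 -0.146 -0.817 0 0 0 1" --pt "0 -0.146 -0.817 0 0 0 1" --pt "0 -0.146 -0.817 0 0 0 1"

```text
time: 5.08
tool_pos: [0.6009, -0.1759, 0.1197]
tool_rot: [-0.002, 0.236, 0.972, 0.0]
contact_force: [0.8, -0.0, -0.5]
gripper_width: 0.148
```

>>> carry_out --pt "0 0 0 0 0 0 1" --pt "0 0 0 0 0 0 1" --pt "0 0 0 0 0 0 1" --pt "0 0 0 0 0 0 1" --pt "0 0 0 0 0 0 1" --pt "0 0 0 0 0 0 1" --pt "0 0 0 0 0 0 1"

```text
time: 5.67
tool_pos: [0.6016, -0.1738, 0.1211]
tool_rot: [-0.001, 0.468, 0.884, -0.0]
contact_force: [0.0, -0.6, -0.2]
gripper_width: 0.149
```

Run:
```python
from h import *
st(); go((.6018,-.1745,.06),np.radians(33.7))
crop("c4",130,120,240,180,3.33)
```

```text
t 5.67 tcp [ 0.6016 -0.1738  0.1211] z [-0.002  0.001 -1.   ] yaw y 34.2 F [ 0.  -0.6 -0.2] w 0.149 j [-0.4   0.15  1.7  -0.    1.3  -1.  ]
shift [-0.0021 -0.0004  0.1528] turn [-0.0029 -0.004   0.017 ] | m [-0.0008 -0.0002  0.0611] deg [-0.1 -0.1  0.5]
```

View pics/c4.png

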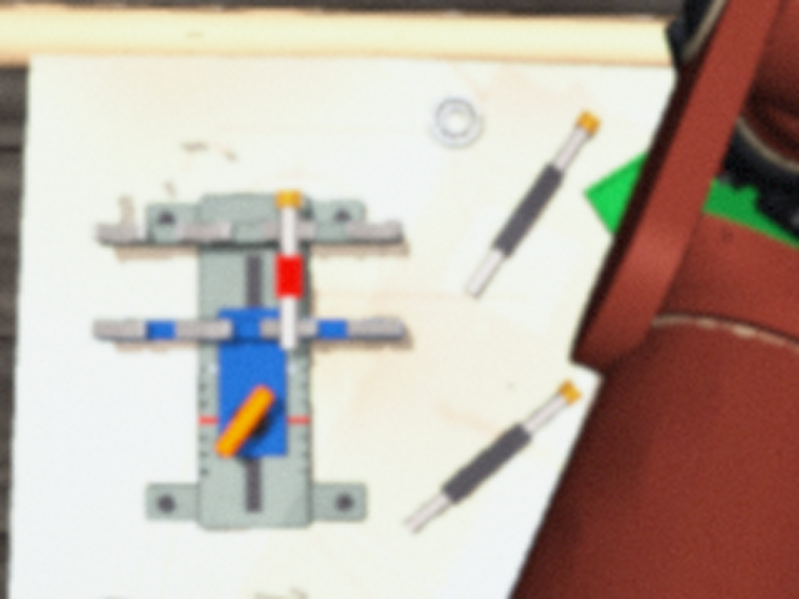

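Short A is off the stand and held over the tray. B is undisturbed at (289,275). Lowering now.

>>> carry_out --pt "0 -0.002 0 0.1 0 0 0.015" --pt "0 -0.002 0 0.18 0 0 0.015" --pt "0 -0.002 0 0.24 0 0 0.015" --pt "0 -0.002 0 0.27 0 0 0.015" --pt "0 -0.002 0 0.284 0 0 0.015" --pt "0 -0.002 0 0.284 0 0 0.015" --pt "0 -0.002 0 0.284 0 0 0.015"

```text
time: 6.3
tool_pos: [0.604, -0.1751, 0.0104]
tool_rot: [0.001, 0.472, 0.881, 0.0]
contact_force: [0.5, 0.3, -0.6]
gripper_width: 0.146
```

>>> carry_out --pt "0.2 0 0 0 0 0 0" --pt "0.25 0 0 0 0 0 0" --pt "0.25 0 0 0 0 0 0" --pt "0.25 0 0 -0.03 0 0 0" --pt "0.25 0 0 -0.1 0 0 0" --pt "0.4 0 0 -0.19 0 0 0" --pt "0.5 0 0 -0.27 0 0 0" --pt "0.5 0 0 -0.28 0 0 0"

```text
time: 6.97
tool_pos: [0.6072, -0.1765, 0.1306]
tool_rot: [0.007, 0.472, 0.881, 0.001]
contact_force: [1.9, -0.9, 0.5]
gripper_width: 0.499
```

Run:
```python
from h import *
st(); go((.5396,.0568,.12),np.radians(91.3))
```

```text
t 6.97 tcp [ 0.6072 -0.1765  0.1306] z [ 0.013 -0.005 -1.   ] yaw y 33.6 F [ 1.9 -0.9  0.5] w 0.499 j [-0.4   0.14  1.69  0.    1.3  -0.99]
shift [0.5795 0.1819 0.0213] turn [ 0.0024  0.0289 -2.0135] | m [0.2318 0.0727 0.0085] deg [  0.1   0.8 -57.7]
```

>>> carry_out --pt "0.5 0.575 0.18 0.02 0 0 -1" --pt "0.5 0.575 0.18 0.02 0 0 -1" --pt "0.5 0.575 0.18 0.02 0 0 -1" --pt "0.5 0.575 0.18 0.02 0 0 -1" --pt "0.5 0.575 0.18 0.02 0 0 -1" --pt "0.5 0.575 0.18 0.02 0 0 -1" --pt "0.5 0.575 0.18 0.02 0 0 -1" --pt "0.5 0.575 0.18 0.02 0 0 -1"

```text
time: 7.63
tool_pos: [0.5352, 0.0582, 0.1138]
tool_rot: [0.001, 0.238, 0.971, -0.0]
contact_force: [0.8, -0.2, 0.5]
gripper_width: 0.502
```

>>> carry_out --pt "0.5 0 0 0 0 0 -1" --pt "0.5 0 0 0 0 0 -1" --pt "0.5 0 0 0 0 0 -1" --pt "0.5 0 0 0 0 0 -1" --pt "0.5 0 0 0 0 0 -1" --pt "0.5 0 0 0 0 0 -1" --pt "0.5 0 0 0 0 0 -1"

```text
time: 8.22
tool_pos: [0.5359, 0.0559, 0.1134]
tool_rot: [0.0, -0.006, 1.0, -0.0]
contact_force: [0.4, -0.6, -0.1]
gripper_width: 0.502
```

Run:
```python
from h import *
st(); go((.5398,.0568,.0445),np.radians(91.3))
crop("c5",150,120,240,180,3.33)
```

```text
t 8.22 tcp [0.5359 0.0559 0.1134] z [ 0.001 -0.    -1.   ] yaw y 90.7 F [ 0.4 -0.6 -0.1] w 0.502 j [-0.03 -0.05  1.92 -0.    1.27 -1.62]
shift [-0.0096  0.0021  0.1722] turn [-0.0003  0.0011 -0.0214] | m [-0.0038  0.0008  0.0689] deg [-0.   0.  -0.6]
```

View pics/c5.png

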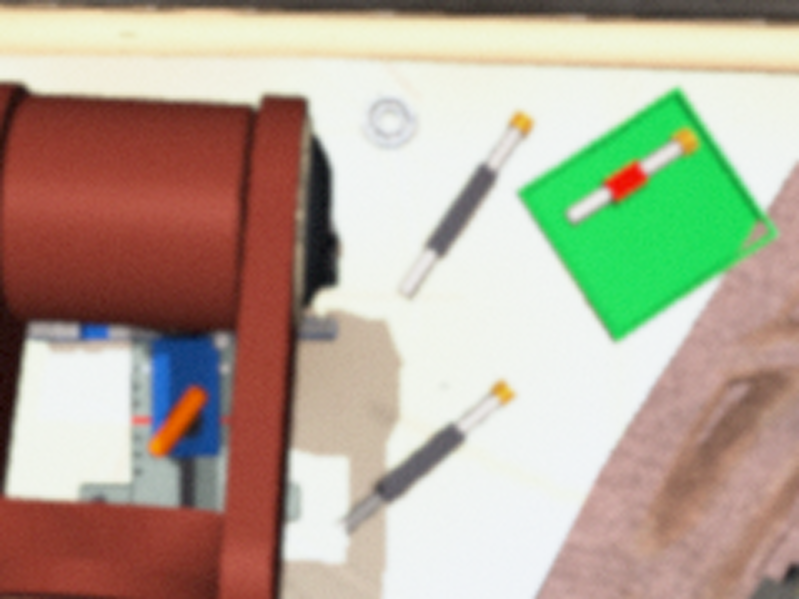

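Short A lies flat in the tray with its red middle at (626,181). Both longs are in their old places. Now to grasp B.

>>> carry_out --pt "0.5 -0.0096 0.002 0.05 0 0 -0.02" --pt "0.5 -0.0096 0.002 0.1 0 0 -0.02" --pt "0.5 -0.0096 0.002 0.15 0 0 -0.02" --pt "0.5 -0.0096 0.002 0.172 0 0 -0.02" --pt "0.5 -0.0096 0.002 0.172 0 0 -0.02" --pt "0.5 -0.0096 0.002 0.172 0 0 -0.02"

```text
time: 8.77
tool_pos: [0.5393, 0.0575, 0.0442]
tool_rot: [-0.0, -0.012, 1.0, 0.0]
contact_force: [-0.7, -0.2, 0.6]
gripper_width: 0.5
```

>>> carry_out --pt "0.3 0 0 0 0 0 0" --pt "0.1 0 0 0 0 0 0" --pt "0 0 0 0 0 0 0" --pt "0 0 0 0 0 0 0" --pt "0 0 0 0 0 0 0" --pt "0 0 0 0 0 0 0"

```text
time: 9.27
tool_pos: [0.5409, 0.0564, 0.0462]
tool_rot: [0.002, -0.013, 1.0, -0.001]
contact_force: [-0.5, -5.8, 4.5]
gripper_width: 0.139
```

Run:
```python
from h import *
st(); go((.5398,.0568,.0445),np.radians(91.3))
print(px2w([(150+626.5/3.33-.5,120+181.5/3.33-.5)],.018))
```

```text
t 9.27 tcp [0.5409 0.0564 0.0462] z [ 0.003 -0.002 -1.   ] yaw y 91.5 F [-0.5 -5.8  4.5] w 0.139 j [-0.03  0.05  1.94 -0.    1.14 -1.63]
shift [0.0026 0.0011 0.0043] turn [-0.005   0.0063  0.0065] | m [0.0011 0.0004 0.0017] deg [-0.1  0.2  0.2]
[[ 0.60377357 -0.17844004  0.018     ]]
```

>>> carry_out --pt "0 0 0 -0.04 0 0 0" --pt "0 0 0 -0.12 0 0 0" --pt "0 0 0 -0.19 0 0 0" --pt "0 0 0 -0.19 0 0 0" --pt "0 0 0 -0.19 0 0 0" --pt "0 0 0 -0.19 0 0 0"

```text
time: 9.77
tool_pos: [0.5391, 0.0578, 0.12]
tool_rot: [-0.0, -0.013, 1.0, 0.0]
contact_force: [0.6, 0.5, -1.5]
gripper_width: 0.146
```

Run:
```python
from h import *
st(); go((.565,-.199,.12),np.radians(33.7))
```

```text
t 9.77 tcp [0.5391 0.0578 0.12  ] z [-0.     0.001 -1.   ] yaw y 91.5 F [ 0.6  0.5 -1.5] w 0.146 j [-0.03 -0.05  1.91  0.    1.28 -1.63]
shift [-4.830e-02 -6.435e-01 -2.000e-04] turn [ 9.0000e-04 -7.0000e-04  2.0166e+00] | m [-1.930e-02 -2.574e-01 -1.000e-04] deg [ 0.  -0.  57.8]
```

>>> carry_out --pt "0 -0.048 -0.643 0 0 0 1" --pt "0 -0.048 -0.643 0 0 0 1" --pt "0 -0.048 -0.643 0 0 0 1" --pt "0 -0.048 -0.643 0 0 0 1" --pt "0 -0.048 -0.643 0 0 0 1" --pt "0 -0.048 -0.643 0 0 0 1" --pt "0 -0.048 -0.643 0 0 0 1" --pt "0 -0.048 -0.643 0 0 0 1"

```text
time: 10.43
tool_pos: [0.5642, -0.2011, 0.1183]
tool_rot: [-0.001, 0.237, 0.972, 0.0]
contact_force: [-0.3, 1.3, -0.8]
gripper_width: 0.141
```

>>> carry_out --pt "0 0 0 0 0 0 1" --pt "0 0 0 0 0 0 1" --pt "0 0 0 0 0 0 1" --pt "0 0 0 0 0 0 1" --pt "0 0 0 0 0 0 1" --pt "0 0 0 0 0 0 1" --pt "0 0 0 0 0 0 1"

```text
time: 11.02
tool_pos: [0.5648, -0.1978, 0.1195]
tool_rot: [-0.001, 0.466, 0.885, 0.0]
contact_force: [0.5, -0.4, -0.4]
gripper_width: 0.14
```

Run:
```python
from h import *
st(); go((.565,-.199,.007),np.radians(33.7))
```

```text
t 11.02 tcp [ 0.5648 -0.1978  0.1195] z [-0.001  0.001 -1.   ] yaw y 34.4 F [ 0.5 -0.4 -0.4] w 0.14 j [-0.46  0.08  1.77  0.    1.29 -1.06]
shift [-0.0033 -0.0012  0.2811] turn [-0.0009 -0.0029  0.0242] | m [-0.0013 -0.0005  0.1125] deg [-0.  -0.1  0.7]
```

>>> carry_out --pt "0 -0.003 0 0.1 0 0 0.024" --pt "0 -0.003 0 0.18 0 0 0.024" --pt "0 -0.003 0 0.24 0 0 0.024" --pt "0 -0.003 0 0.27 0 0 0.024" --pt "0 -0.003 0 0.282 0 0 0.024" --pt "0 -0.003 0 0.282 0 0 0.024" --pt "0 -0.003 0 0.282 0 0 0.024"

```text
time: 11.6
tool_pos: [0.5666, -0.2002, 0.0084]
tool_rot: [0.001, 0.473, 0.881, 0.0]
contact_force: [-0.3, 0.6, -0.8]
gripper_width: 0.14
```

>>> carry_out --pt "0.2 0 0 0 0 0 0" --pt "0.24 0 0 0 0 0 0" --pt "0.24 0 0 0 0 0 0" --pt "0.24 0 0 -0.03 0 0 0" --pt "0.25 0 0 -0.1 0 0 0" --pt "0.4 0 0 -0.19 0 0 0" --pt "0.5 0 0 -0.27 0 0 0" --pt "0.5 0 0 -0.28 0 0 0"

```text
time: 12.27
tool_pos: [0.57, -0.2021, 0.1284]
tool_rot: [0.007, 0.473, 0.881, 0.0]
contact_force: [1.1, -0.2, 1.5]
gripper_width: 0.5
```

Run:
```python
from h import *
st(); go((.4585,.078,.12),np.radians(90+1.3-37.2))
```

```text
t 12.27 tcp [ 0.57   -0.2021  0.1284] z [ 0.012 -0.006 -1.   ] yaw y 33.5 F [ 1.1 -0.2  1.5] w 0.5 j [-0.46  0.08  1.76  0.    1.29 -1.05]
shift [0.7379 0.154  0.0136] turn [ 0.009   0.0251 -0.719 ] | m [0.2952 0.0616 0.0054] deg [  0.3   0.7 -20.6]
```

>>> carry_out --pt "0.5 0.735 0.154 0.014 0 0 -0.7" --pt "0.5 0.735 0.154 0.014 0 0 -0.7" --pt "0.5 0.735 0.154 0.014 0 0 -0.7" --pt "0.5 0.735 0.154 0.014 0 0 -0.7" --pt "0.5 0.735 0.154 0.014 0 0 -0.7" --pt "0.5 0.735 0.154 0.014 0 0 -0.7" --pt "0.5 0.735 0.154 0.014 0 0 -0.7" --pt "0.5 0.735 0.154 0.014 0 0 -0.7"

```text
time: 12.93
tool_pos: [0.4525, 0.0832, 0.1139]
tool_rot: [-0.001, 0.311, 0.951, 0.001]
contact_force: [0.2, -0.6, -0.1]
gripper_width: 0.5
```

>>> carry_out --pt "0.4 0 0 0 0 0 0" --pt "0.4 0 0 0 0 0 0" --pt "0.4 0 0 0 0 0 0" --pt "0.4 0 0 0 0 0 0" --pt "0.4 0 0 0 0 0 0"

```text
time: 13.35
tool_pos: [0.4556, 0.0779, 0.114]
tool_rot: [0.0, 0.314, 0.949, -0.0]
contact_force: [0.2, -0.4, -0.7]
gripper_width: 0.401
```

Run:
```python
from h import *
st(); go((.4588,.0778,.05),np.radians(55))
crop("c6",150,120,240,180,3.33)
crop("c6s",220,190,120,90,6.6,"side")
```

```text
t 13.35 tcp [0.4556 0.0779 0.114 ] z [ 0. -0. -1.] yaw y 53.4 F [ 0.2 -0.4 -0.7] w 0.401 j [ 0.01 -0.25  2.09 -0.    1.3  -0.92]
shift [-0.0065  0.0045  0.16  ] turn [-0.0001  0.0005 -0.0552] | m [-0.0026  0.0018  0.064 ] deg [-0.   0.  -1.6]
```

View pics/c6.png

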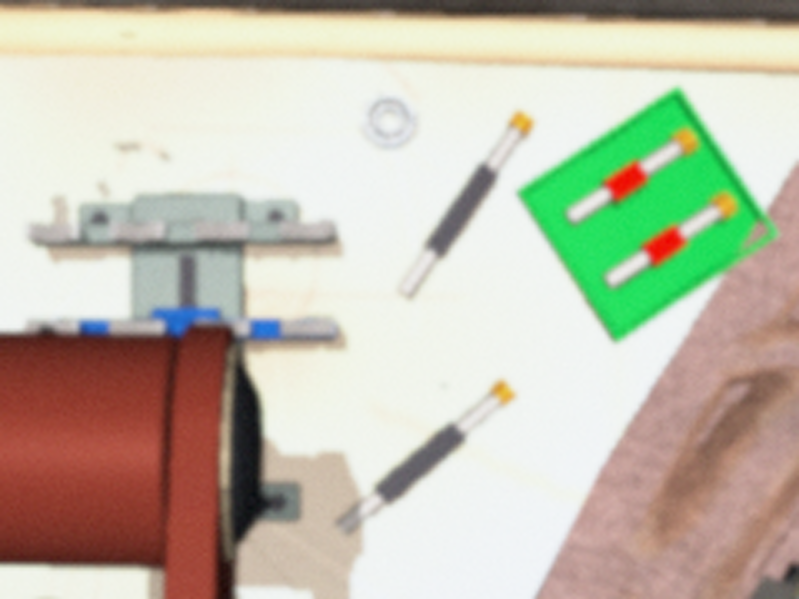

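Both shorts lie in the tray. Next I descend on the knob.

>>> carry_out --pt "0.4 -0.0065 0.0045 0.04 0 0 -0.05" --pt "0.4 -0.0065 0.0045 0.09 0 0 -0.05" --pt "0.4 -0.0065 0.0045 0.14 0 0 -0.05" --pt "0.4 -0.0065 0.0045 0.162 0 0 -0.05" --pt "0.4 -0.0065 0.0045 0.162 0 0 -0.05" --pt "0.4 -0.0065 0.0045 0.162 0 0 -0.05"

```text
time: 13.95
tool_pos: [0.4581, 0.0788, 0.0489]
tool_rot: [-0.0, 0.301, 0.954, -0.0]
contact_force: [0.4, 0.5, 0.7]
gripper_width: 0.403
```

>>> carry_out --pt "0.3 0 0 0 0 0 0" --pt "0.2 0 0 0 0 0 0" --pt "0.1 0 0 0 0 0 0" --pt "0 0 0 0 0 0 0" --pt "0 0 0 0 0 0 0" --pt "0 0 0 0 0 0 0"

```text
time: 14.45
tool_pos: [0.4591, 0.0783, 0.0507]
tool_rot: [0.001, 0.301, 0.954, -0.001]
contact_force: [-1.7, -3.6, 5.8]
gripper_width: 0.113
```

Run:
```python
from h import *
st();print(manip.state()["ft_torque"])
```

```text
t 14.45 tcp [0.4591 0.0783 0.0507] z [ 0.002 -0.002 -1.   ] yaw y 55.0 F [-1.7 -3.6  5.8] w 0.113 j [ 0.01 -0.15  2.13 -0.    1.16 -0.95]
[-0.65742841  0.39897918  0.0458068 ]
```

>>> carry_out --pt "0 0 0 0 0 0 -0.12" --pt "0 0 0 0 0 0 -0.25" --pt "0 0 0 0 0 0 -0.4" --pt "0 0 0 0 0 0 -0.55" --pt "0 0 0 0 0 0 -0.7" --pt "0 0 0 0 0 0 -0.8" --pt "0 0 0 0 0 0 -0.9" --pt "0 0 0 0 0 0 -0.9"

```text
time: 15.12
tool_pos: [0.4591, 0.0782, 0.0507]
tool_rot: [0.001, 0.08, 0.997, -0.001]
contact_force: [-2.5, -4.0, 6.0]
gripper_width: 0.108
```

>>> carry_out --pt "0 0 0 0 0 0 -0.12" --pt "0 0 0 0 0 0 -0.25" --pt "0 0 0 0 0 0 -0.4" --pt "0 0 0 0 0 0 -0.55" --pt "0 0 0 0 0 0 -0.7" --pt "0 0 0 0 0 0 -0.8" --pt "0 0 0 0 0 0 -0.9" --pt "0 0 0 0 0 0 -0.9"

```text
time: 15.78
tool_pos: [0.4591, 0.078, 0.0507]
tool_rot: [0.001, -0.145, 0.989, -0.001]
contact_force: [-3.2, -4.9, 6.3]
gripper_width: 0.111
```

Run:
```python
from h import *
st();print(manip.state()["ft_torque"])
```

```text
t 15.78 tcp [0.4591 0.078  0.0507] z [ 0.002 -0.002 -1.   ] yaw y 106.7 F [-3.2 -4.9  6.3] w 0.111 j [ 0.01 -0.15  2.13 -0.    1.16 -1.85]
[-0.76274577  0.48192019  0.06904423]
```

>>> carry_out --pt "0 0 0 0 0 0 -0.12" --pt "0 0 0 0 0 0 -0.25" --pt "0 0 0 0 0 0 -0.4" --pt "0 0 0 0 0 0 -0.55" --pt "0 0 0 0 0 0 -0.7" --pt "0 0 0 0 0 0 -0.8" --pt "0 0 0 0 0 0 -0.86" --pt "0 0 0 0 0 0 -0.86"

```text
time: 16.45
tool_pos: [0.4591, 0.0779, 0.0507]
tool_rot: [0.0, -0.351, 0.936, -0.001]
contact_force: [-2.8, -6.3, 6.5]
gripper_width: 0.111
```

Run:
```python
from h import *
st();print(manip.state()["ft_torque"]); s=manip.state()["tool_pos"]
a=np.radians(1.3); go((s[0]-.028*np.cos(a),s[1]-.028*np.sin(a),s[2]),np.radians(130))
```

```text
t 16.45 tcp [0.4591 0.0779 0.0507] z [ 0.001 -0.002 -1.   ] yaw y 131.1 F [-2.8 -6.3  6.5] w 0.111 j [ 0.01 -0.15  2.13 -0.    1.16 -2.28]
[-0.99603424  0.50596228 -0.76605198]
shift [ 0.0538  0.0448 -0.0001] turn [-0.0053 -0.0006  0.0387] | m [ 0.0215  0.0179 -0.    ] deg [-0.2 -0.   1.1]
```

>>> carry_out --pt "0 0 0 0 0 0 0.03" --pt "0 0.01 0.008 0 0 0 0.03" --pt "0 0.02 0.0165 0 0 0 0.03" --pt "0 0.03 0.025 0 0 0 0.03" --pt "0 0.04 0.033 0 0 0 0.03" --pt "0 0.05 0.0415 0 0 0 0.03" --pt "0 0.057 0.0475 0 0 0 0.03" --pt "0 0.057 0.0475 0 0 0 0.03"

```text
time: 17.12
tool_pos: [0.4302, 0.0771, 0.0507]
tool_rot: [0.002, -0.344, 0.939, -0.002]
contact_force: [1.2, -6.8, 3.2]
gripper_width: 0.111
```

Run:
```python
from h import *
st();print(manip.state()["ft_torque"])
f=manip.grab_frame("top")[110:230,120:290][:,:,::-1];g=manip.grab_frame("side")[190:280,220:347][:,:,::-1]
a=cv2.resize(f,(595,420),interpolation=cv2.INTER_CUBIC)
cv2.imwrite("pics/c7.png",cv2.resize(f,None,fx=4.6,fy=4.6,interpolation=cv2.INTER_CUBIC))
cv2.imwrite("pics/c7s.png",cv2.resize(g,None,fx=6,fy=6,interpolation=cv2.INTER_CUBIC))
```

```text
t 17.12 tcp [0.4302 0.0771 0.0507] z [ 0.005 -0.003 -1.   ] yaw y 130.2 F [ 1.2 -6.8  3.2] w 0.111 j [ 0.01 -0.23  2.19 -0.    1.17 -2.26]
[-1.03421834 -0.1974029  -0.49887932]
```

View pics/c7.png

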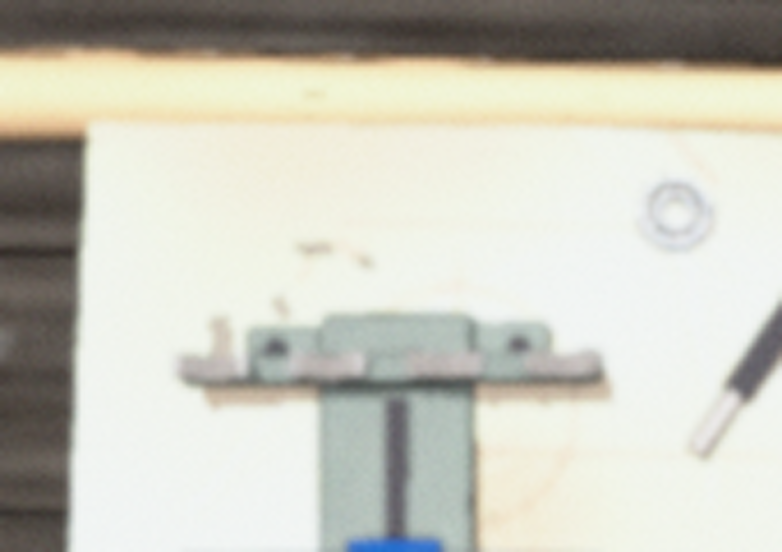

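View pics/c7s.png

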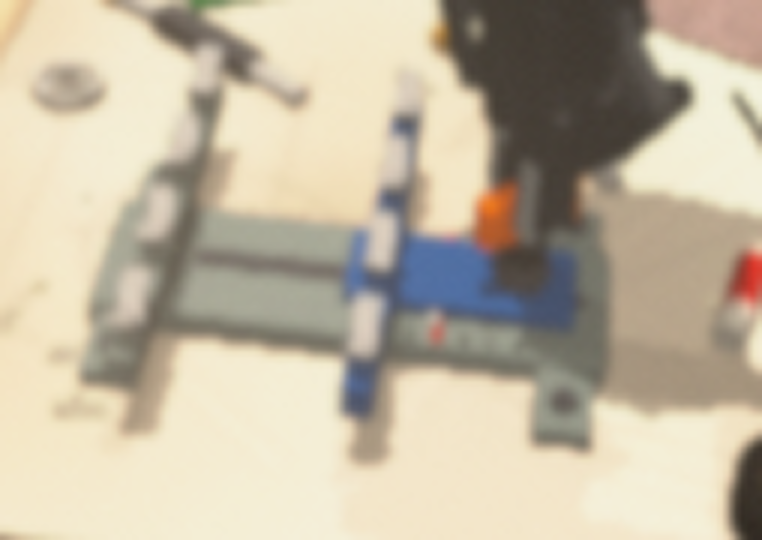

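The saddle slid with the knob (28.9 mm), and in the side view the pointer is next to the red line at (437,330). A crop lower in the top view is needed for the exact distance.

Run:
```python
from h import *
f=manip.grab_frame("top")[170:270,145:265][:,:,::-1];g=manip.grab_frame("side")[232:256,275:311][:,:,::-1]
a=cv2.resize(f,(720,600),interpolation=cv2.INTER_CUBIC);b=cv2.resize(g,(360,240),interpolation=cv2.INTER_CUBIC)
a[360:600,360:720]=b
cv2.imwrite("pics/c8.png",a)
```

```text
(no output)
```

View pics/c8.png

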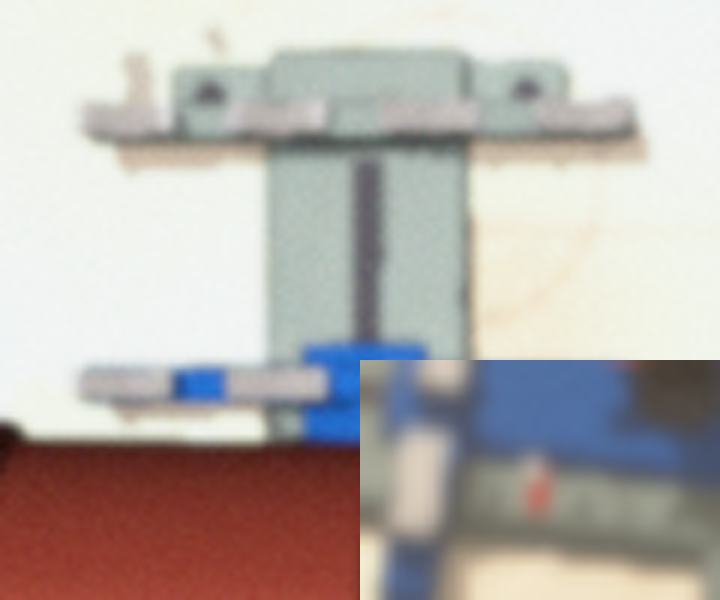

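Run:
```python
from h import *
P=px2w([(145+(x+.5)/6-.5,170+(y+.5)/6-.5) for x,y in[(122,116.5),(125,384),(278,115),(278,383)]],.054)
print(P,np.linalg.norm(P[0]-P[1]),np.linalg.norm(P[2]-P[3]))
for n in("side",):
    # side: white tip and red centre in inset
    Q=[(275+(x-360+.5)/10-.5,232+(y-360+.5)/10-.5) for x,y in[(540,462),(538,495)]]
    print(px2w(Q,.0155,"side"),Q)
    o=np.array([.510,.0792,0]);a=np.radians(1.3);X=np.array([np.cos(a),np.sin(a),0]);Y=np.array([-X[1],X[0],0])
    print(w2px([o-.052*X+Y*t+[0,0,.0152] for t in(.033,.028,.023,.018)],"side"))
```

```text
[[0.5637035  0.15149835 0.054     ]
 [0.48050499 0.14744168 0.054     ]
 [0.56515704 0.10248018 0.054     ]
 [0.48198825 0.09977632 0.054     ]] 0.08329735270426919 0.08321273376828726
[[0.46024027 0.09298503 0.0155    ]
 [0.45931689 0.10421016 0.0155    ]] [(292.55, 241.75), (292.35, 245.05)]
[[292.89075451 247.28930522]
 [293.11161609 245.80619333]
 [293.33018731 244.33879967]
 [293.54650436 242.88687078]]
```

>>> carry_out --pt "0 0.001 0.0008 0 0 0 0" --pt "0 0.0023 0.0019 0 0 0 0" --pt "0 0.0023 0.0019 0 0 0 0" --pt "0 0.0023 0.0019 0 0 0 0"

```text
time: 17.65
tool_pos: [0.4297, 0.0771, 0.0507]
tool_rot: [0.002, -0.344, 0.939, -0.002]
contact_force: [4.0, -6.2, 1.3]
gripper_width: 0.111
```

>>> carry_out --pt "0 0 0 0 0 0 0.12" --pt "0 0 0 0 0 0 0.25" --pt "0 0 0 0 0 0 0.4" --pt "0 0 0 0 0 0 0.55" --pt "0 0 0 0 0 0 0.7" --pt "0 0 0 0 0 0 0.8" --pt "0 0 0 0 0 0 0.9" --pt "0 0 0 0 0 0 0.9"

```text
time: 18.32
tool_pos: [0.4296, 0.0772, 0.0507]
tool_rot: [0.003, -0.126, 0.992, -0.002]
contact_force: [3.7, -4.6, 0.2]
gripper_width: 0.109
```

>>> carry_out --pt "0 0 0 0 0 0 0.12" --pt "0 0 0 0 0 0 0.25" --pt "0 0 0 0 0 0 0.4" --pt "0 0 0 0 0 0 0.55" --pt "0 0 0 0 0 0 0.7" --pt "0 0 0 0 0 0 0.8" --pt "0 0 0 0 0 0 0.9" --pt "0 0 0 0 0 0 0.9"

```text
time: 18.98
tool_pos: [0.4297, 0.0774, 0.0507]
tool_rot: [0.003, 0.099, 0.995, -0.001]
contact_force: [3.8, -6.0, 1.3]
gripper_width: 0.11
```

Run:
```python
from h import *
st();print(manip.state()["ft_torque"])
```

```text
t 18.98 tcp [0.4297 0.0774 0.0507] z [ 0.006 -0.002 -1.   ] yaw y 78.7 F [ 3.8 -6.   1.3] w 0.11 j [ 0.01 -0.23  2.2  -0.    1.17 -1.36]
[-0.80136499 -0.50971225 -0.07418802]
```

>>> carry_out --pt "0 0 0 0 0 0 0.12" --pt "0 0 0 0 0 0 0.25" --pt "0 0 0 0 0 0 0.4" --pt "0 0 0 0 0 0 0.55" --pt "0 0 0 0 0 0 0.7" --pt "0 0 0 0 0 0 0.85" --pt "0 0 0 0 0 0 0.97" --pt "0 0 0 0 0 0 0.97"

```text
time: 19.65
tool_pos: [0.4298, 0.0775, 0.0507]
tool_rot: [0.003, 0.333, 0.943, -0.0]
contact_force: [3.5, -4.4, 0.9]
gripper_width: 0.108
```

Run:
```python
from h import *
st();print(manip.state()["ft_torque"])
```

```text
t 19.65 tcp [0.4298 0.0775 0.0507] z [ 0.006 -0.003 -1.   ] yaw y 51.1 F [ 3.5 -4.4  0.9] w 0.108 j [ 0.01 -0.23  2.2  -0.    1.17 -0.88]
[-0.58263569 -0.59595055  0.98904545]
```

>>> carry_out --pt "0.2 0 0 0 0 0 0" --pt "0.35 0 0 0 0 0 0" --pt "0.35 0 0 0 0 0 0" --pt "0.35 0 0 -0.05 0 0 0" --pt "0.35 0 0 -0.12 0 0 0" --pt "0.5 0 0 -0.2 0 0 0" --pt "0.5 0 0 -0.25 0 0 0" --pt "0.5 0 0 -0.25 0 0 0"

```text
time: 20.32
tool_pos: [0.4304, 0.0786, 0.1546]
tool_rot: [0.004, 0.334, 0.943, 0.002]
contact_force: [0.9, -1.1, 0.3]
gripper_width: 0.5
```

Run:
```python
from h import *
st();go((.4367,-.0575,.13),np.radians(41.8))
```

```text
t 20.32 tcp [0.4304 0.0786 0.1546] z [ 0.01   0.001 -1.   ] yaw y 51.0 F [ 0.9 -1.1  0.3] w 0.5 j [ 0.01 -0.37  2.12  0.    1.39 -0.88]
shift [-0.2261 -0.2547  0.0613] turn [0.0142 0.013  0.3199] | m [-0.0904 -0.1019  0.0245] deg [0.4 0.4 9.2]
```

>>> carry_out --pt "0.5 -0.22 -0.25 0.05 0 0 0.31" --pt "0.5 -0.22 -0.25 0.05 0 0 0.31" --pt "0.5 -0.22 -0.25 0.05 0 0 0.31" --pt "0.5 -0.22 -0.25 0.05 0 0 0.31" --pt "0.5 -0.22 -0.25 0.05 0 0 0.31" --pt "0.5 -0.22 -0.25 0.05 0 0 0.31" --pt "0.5 -0.22 -0.25 0.05 0 0 0.31" --pt "0.5 -0.22 -0.25 0.05 0 0 0.31"

```text
time: 20.98
tool_pos: [0.4327, -0.0536, 0.1289]
tool_rot: [-0.0, 0.405, 0.914, 0.0]
contact_force: [-0.3, -0.1, 0.2]
gripper_width: 0.5
```

Run:
```python
from h import *
st()
crop("c9",140,140,240,150,3.33)
```

```text
t 20.98 tcp [ 0.4327 -0.0536  0.1289] z [-0.  0. -1.] yaw y 42.2 F [-0.3 -0.1  0.2] w 0.5 j [-0.29 -0.34  2.14  0.    1.34 -1.03]
```

View pics/c9.png

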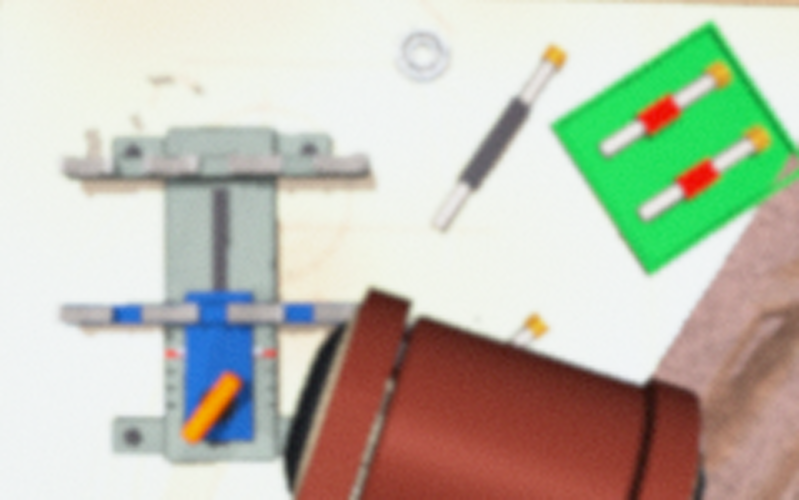

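The knob is back at its tight angle, the pointers sit at the red line (row ~353), both shorts are in the tray, and LA is unmoved. I'll check the pointer numerically.

Run:
```python
from h import *
f=cv2.imread("pics/c9_raw.png").astype(int)
np.set_printoptions(linewidth=200)
for x0,x1 in((187,199),(212,224)):
    print("G",x0);print(f[241:252,x0:x1,1]);print("R-G");print((f[:,:,2]-f[:,:,1])[241:252,x0:x1])
P=px2w([(140+(x+.5)/3.33-.5,140+(y+.5)/3.33-.5) for x,y in[(200,378+10),(0,0),(238,376),(188,439)]],.068);
print(P[2:].mean(0),np.degrees(np.arctan2(*(P[2]-P[3])[[1,0]])))
```

```text
G 187
[[240 226 183 145 154 176 188 179 149 129 117 115]
 [242 229 189 167 171 185 188 177 153 130 118 117]
 [242 231 199 177 183 192 195 184 156 129 118 115]
 [242 231 196 173 178 189 200 198 169 135 117 115]
 [242 232 189 150 143 165 193 197 173 135 119 120]
 [241 231 187 139 129 142 171 174 158 134 120 120]
 [242 232 197 166 161 165 173 167 156 132 120 120]
 [241 233 203 184 187 185 186 177 153 129 120 120]
 [242 234 207 187 190 195 194 183 161 136 120 119]
 [242 233 202 179 179 188 188 185 155 132 119 120]
 [242 233 198 166 166 175 186 179 153 127 121 121]]
R-G
[[ -3  -5  -7  -7  -7 -15 -13 -16 -29 -55 -75 -78]
 [ -4  -3  -8 -10 -10 -10 -11 -17 -31 -54 -79 -78]
 [ -4  -3  -7  -4  -6  -7 -10 -14 -31 -54 -75 -79]
 [ -3  -1  11  23  22  13   0 -12 -23 -52 -74 -79]
 [ -2   3  37  72  80  58  27   7 -15 -45 -71 -79]
 [ -1   7  43  91 101  85  47  23  -6 -46 -71 -78]
 [ -2   2  25  49  54  43  29  11 -14 -49 -74 -80]
 [ -4  -3   0   7   6   5   0  -7 -25 -54 -74 -78]
 [ -3  -3  -8  -9 -11  -9 -13 -13 -33 -59 -77 -81]
 [ -3  -4  -8 -10 -11 -12 -11 -18 -30 -55 -75 -82]
 [ -3  -4  -7  -9 
[... 520 characters left out ...]
 167 173 171 166 153 140 160]
 [105 109 109 112 136 167 179 171 163 149 139 158]]
R-G
[[-76 -73 -65 -38 -20 -13 -12 -13 -12 -11  -2   9]
 [-72 -69 -61 -45 -21 -13 -11 -12 -16  -7  -6   6]
 [-72 -70 -63 -39 -20 -16 -11 -10  -7  -6  -2   9]
 [-72 -71 -64 -38 -18  -9  -2  13  21  27  23  17]
 [-72 -72 -60 -36 -11  -2  17  49  75  82  66  32]
 [-71 -74 -62 -32  -5   9  28  61  89  94  76  33]
 [-73 -73 -64 -35  -7   3  15  28  40  43  36  17]
 [-72 -73 -65 -39 -14  -7  -4  -2   2   3   6   9]
 [-75 -75 -64 -45 -18 -12 -11  -7  -7  -9  -3   4]
 [-74 -74 -66 -41 -21 -13 -10  -6  -9 -10  -2   6]
 [-65 -72 -67 -46 -19 -14 -14 -11 -10  -8  -4   6]]
[0.43062312 0.07318757 0.068     ] -37.1573201730094
```

By my profile the pointers are short of the line by ~0.9 px, about 1.5 mm towards the fixed saddle. The V distance agrees at ~1.2 mm short. I'll redo the slide by that amount.

Run:
```python
from h import *
go((.4300,.0768,.09),np.radians(53))
```

```text
shift [0.2461 0.2139 0.0976] turn [ 6.00e-04 -3.00e-04 -3.77e-01] | m [0.0984 0.0856 0.0391] deg [  0.   -0.  -10.8]
```

>>> carry_out --pt "0.4 0.246 0.214 0 0 0 -0.377" --pt "0.4 0.246 0.214 0 0 0 -0.377" --pt "0.4 0.246 0.214 0 0 0 -0.377" --pt "0.4 0.246 0.214 0 0 0 -0.377" --pt "0.4 0.246 0.214 0.05 0 0 -0.377" --pt "0.4 0.246 0.214 0.0976 0 0 -0.377" --pt "0.4 0.246 0.214 0.0976 0 0 -0.377" --pt "0.4 0.246 0.214 0.0976 0 0 -0.377"

```text
time: 21.7
tool_pos: [0.4292, 0.0761, 0.0892]
tool_rot: [-0.001, 0.318, 0.948, -0.0]
contact_force: [0.5, -0.9, -0.4]
gripper_width: 0.396
```

Run:
```python
from h import *
st();go((.4300,.0768,.0495),np.radians(53.5))
```

```text
t 21.7 tcp [0.4292 0.0761 0.0892] z [-0.003 -0.    -1.   ] yaw y 53.0 F [ 0.5 -0.9 -0.4] w 0.396 j [ 0.   -0.29  2.17 -0.    1.26 -0.92]
shift [-0.0009  0.0028  0.0991] turn [-0.0032 -0.0042 -0.019 ] | m [-0.0003  0.0011  0.0397] deg [-0.1 -0.1 -0.5]
```

>>> carry_out --pt "0.4 0 0.001 0.05 0 0 0" --pt "0.4 0 0.001 0.099 0 0 0" --pt "0.4 0 0.001 0.099 0 0 0" --pt "0.2 0 0.001 0.099 0 0 0" --pt "0 0 0.001 0.099 0 0 0" --pt "0 0 0.001 0.099 0 0 0" --pt "0 0 0.001 0.099 0 0 0" --pt "0 0 0.001 0.099 0 0 0"

```text
time: 22.37
tool_pos: [0.4317, 0.0759, 0.0522]
tool_rot: [0.001, 0.318, 0.948, 0.0]
contact_force: [-1.7, 0.4, 6.9]
gripper_width: 0.108
```

>>> carry_out --pt "0 0 0 0 0 0 -0.12" --pt "0 0 0 0 0 0 -0.25" --pt "0 0 0 0 0 0 -0.4" --pt "0 0 0 0 0 0 -0.55" --pt "0 0 0 0 0 0 -0.7" --pt "0 0 0 0 0 0 -0.8" --pt "0 0 0 0 0 0 -0.9" --pt "0 0 0 0 0 0 -0.9"

```text
time: 23.03
tool_pos: [0.4321, 0.0766, 0.0522]
tool_rot: [0.002, 0.098, 0.995, 0.001]
contact_force: [-0.2, 2.7, 5.5]
gripper_width: 0.111
```

>>> carry_out --pt "0 0 0 0 0 0 -0.12" --pt "0 0 0 0 0 0 -0.25" --pt "0 0 0 0 0 0 -0.4" --pt "0 0 0 0 0 0 -0.55" --pt "0 0 0 0 0 0 -0.7" --pt "0 0 0 0 0 0 -0.8" --pt "0 0 0 0 0 0 -0.9" --pt "0 0 0 0 0 0 -0.9"

```text
time: 23.7
tool_pos: [0.432, 0.0774, 0.0522]
tool_rot: [0.002, -0.126, 0.992, 0.002]
contact_force: [-0.9, 6.6, 5.3]
gripper_width: 0.109
```

>>> carry_out --pt "0 0 0 0 0 0 -0.12" --pt "0 0 0 0 0 0 -0.25" --pt "0 0 0 0 0 0 -0.4" --pt "0 0 0 0 0 0 -0.55" --pt "0 0 0 0 0 0 -0.7" --pt "0 0 0 0 0 0 -0.8" --pt "0 0 0 0 0 0 -0.88" --pt "0 0 0 0 0 0 -0.88"

```text
time: 24.37
tool_pos: [0.4317, 0.0781, 0.0522]
tool_rot: [0.002, -0.339, 0.941, 0.002]
contact_force: [-2.0, 9.4, 6.7]
gripper_width: 0.108
```

Run:
```python
from h import *
st();print(manip.state()["ft_torque"])
```

```text
t 24.37 tcp [0.4317 0.0781 0.0522] z [ 0.003  0.006 -1.   ] yaw y 129.6 F [-2.   9.4  6.7] w 0.108 j [ 0.01 -0.23  2.19  0.01  1.18 -2.26]
[ 1.4866606   0.31756996 -0.32237009]
```

>>> carry_out --pt "0 0 0 0 0 0 -0.05" --pt "0 0 0 0 0 0 -0.05" --pt "0 0.002 0.0016 0 0 0 -0.05" --pt "0 0.0035 0.0029 0 0 0 -0.05" --pt "0 0.0046 0.0038 0 0 0 -0.05" --pt "0 0.0046 0.0038 0 0 0 -0.05" --pt "0 0.0046 0.0038 0 0 0 -0.05"

```text
time: 24.95
tool_pos: [0.4305, 0.0781, 0.0522]
tool_rot: [0.004, -0.349, 0.937, 0.002]
contact_force: [2.7, 9.1, 1.3]
gripper_width: 0.109
```

Run:
```python
from h import *
st();print(manip.state()["ft_torque"])
```

```text
t 24.95 tcp [0.4305 0.0781 0.0522] z [ 0.006  0.006 -1.   ] yaw y 130.8 F [2.7 9.1 1.3] w 0.109 j [ 0.   -0.23  2.19  0.01  1.17 -2.28]
[ 1.48283182 -0.50519656 -0.79907752]
```

```bash
cat > vm.py <<'E'
from h import *
# row shift of the left half of the sliding saddle since picture c8 (1 raw px = 6), fixed saddle as control
f=np.mean([manip.grab_frame("top")[170:270,145:265][:,:,::-1] for _ in range(3)],0).astype(np.uint8)
b=cv2.resize(f,(720,600),interpolation=cv2.INTER_CUBIC);a=cv2.imread("pics/c8.png")
for n,(x0,x1,y0,y1) in dict(slide=(70,330,360,408),fixed=(70,640,90,145)).items():
    r=cv2.matchTemplate(b[y0-12:y1+12,x0-12:x1+12],a[y0:y1,x0:x1],cv2.TM_CCOEFF_NORMED);_,v,_,(mx,my)=cv2.minMaxLoc(r)
    c=r[my-1:my+2,mx]; s=my-12+(c[0]-c[2])/(2*(c[0]-2*c[1]+c[2])) if 0<my<24 else my-12
    print(n,round(v,3),"shift mm",round(s/6*(.909-.054)/461.4*1000,2),mx-12)
E
python3 vm.py
```

```text
slide 0.988 shift mm 1.6 0
fixed 0.999 shift mm 0.0 0
```

>>> carry_out --pt "0 0 0 0 0 0 0.12" --pt "0 0 0 0 0 0 0.25" --pt "0 0 0 0 0 0 0.4" --pt "0 0 0 0 0 0 0.55" --pt "0 0 0 0 0 0 0.7" --pt "0 0 0 0 0 0 0.8" --pt "0 0 0 0 0 0 0.9" --pt "0 0 0 0 0 0 0.9"

```text
time: 25.77
tool_pos: [0.4306, 0.0774, 0.0522]
tool_rot: [0.004, -0.132, 0.991, 0.002]
contact_force: [3.7, 7.1, 0.6]
gripper_width: 0.111
```

>>> carry_out --pt "0 0 0 0 0 0 0.12" --pt "0 0 0 0 0 0 0.25" --pt "0 0 0 0 0 0 0.4" --pt "0 0 0 0 0 0 0.55" --pt "0 0 0 0 0 0 0.7" --pt "0 0 0 0 0 0 0.8" --pt "0 0 0 0 0 0 0.9" --pt "0 0 0 0 0 0 0.9"

```text
time: 26.43
tool_pos: [0.4306, 0.0766, 0.0523]
tool_rot: [0.003, 0.092, 0.996, 0.001]
contact_force: [3.9, 3.3, 1.5]
gripper_width: 0.109
```

>>> carry_out --pt "0 0 0 0 0 0 0.12" --pt "0 0 0 0 0 0 0.25" --pt "0 0 0 0 0 0 0.4" --pt "0 0 0 0 0 0 0.55" --pt "0 0 0 0 0 0 0.7" --pt "0 0 0 0 0 0 0.85" --pt "0 0 0 0 0 0 0.99" --pt "0 0 0 0 0 0 0.99"

```text
time: 27.1
tool_pos: [0.4303, 0.0759, 0.0522]
tool_rot: [0.003, 0.332, 0.943, 0.001]
contact_force: [3.3, 0.9, 5.0]
gripper_width: 0.112
```

Run:
```python
from h import *
st();print(manip.state()["ft_torque"])
```

```text
t 27.1 tcp [0.4303 0.0759 0.0522] z [ 0.005 -0.    -1.   ] yaw y 51.2 F [3.3 0.9 5. ] w 0.112 j [ 0.   -0.23  2.19 -0.    1.17 -0.89]
[ 0.15143679 -0.45939816  0.81392424]
```

Tight against the stop (0.81 N m). Now release, and on to the near long axle.

>>> carry_out --pt "0.2 0 0 0 0 0 0" --pt "0.35 0 0 0 0 0 0" --pt "0.35 0 0 0 0 0 0" --pt "0.35 0 0 -0.05 0 0 0" --pt "0.35 0 0 -0.12 0 0 0" --pt "0.5 0 0 -0.2 0 0 0" --pt "0.5 0 0 -0.25 0 0 0" --pt "0.5 0 0 -0.25 0 0 0"

```text
time: 27.77
tool_pos: [0.4308, 0.0759, 0.1554]
tool_rot: [0.004, 0.332, 0.943, 0.001]
contact_force: [0.4, 0.4, 0.4]
gripper_width: 0.497
```

Run:
```python
from h import *
st();go((.43,-.15,.16),np.radians(41.8))
```

```text
t 27.77 tcp [0.4308 0.0759 0.1554] z [ 0.008  0.    -1.   ] yaw y 51.2 F [0.4 0.4 0.4] w 0.497 j [ 0.   -0.37  2.12 -0.    1.39 -0.89]
shift [-0.3526 -0.441  -0.0116] turn [0.0113 0.0118 0.3272] | m [-0.141  -0.1764 -0.0047] deg [0.3 0.3 9.4]
```

```bash
python3 - <<'E'
from h import *
crop("c10",240,140,130,150,4)
E
python3 vm.py
```

```text
slide 0.718 shift mm 1.05 -3
fixed 0.999 shift mm 0.0 0
```

View pics/c10.png

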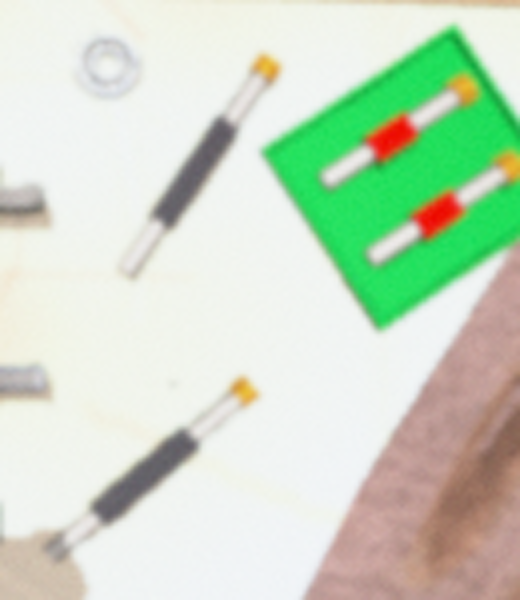

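Both longs are in their old places: LA has its pinion at (265,67), LB its pinion at (244,391) and its tail at (55,551).

Run:
```python
from h import *
for n,p in(("LA",[(265,67),(225,124),(165,223),(128,273)]),("LB",[(244,391),(190,436),(100,518),(54,552)])):
    w=px2w([(240+(x+.5)/4-.5,140+(y+.5)/4-.5) for x,y in p],.012);u=w[0]-w[3];u/=np.linalg.norm(u)
    print(n,"mid dark",(w[1]+w[2])/2,"pin-64",w[0]-.064*u,"tail+60",w[3]+.06*u,"yaw",np.degrees(np.arctan2(u[1],u[0])),np.degrees(np.arctan2(*(w[1]-w[2])[[1,0]])))
st();go((.4367,-.0575,.05),np.radians(41.8))
```

```text
LA mid dark [ 0.58479338 -0.08233881  0.012     ] pin-64 [ 0.58449846 -0.08177951  0.012     ] tail+60 [ 0.58578167 -0.0826007   0.012     ] yaw -32.617203239795046 -30.23298388217713
LB mid dark [ 0.43661981 -0.06025094  0.012     ] pin-64 [ 0.43682271 -0.05940298  0.012     ] tail+60 [ 0.43921886 -0.06214259  0.012     ] yaw -48.826057554870104 -46.761389511080935
t 27.97 tcp [0.4268 0.0758 0.1485] z [-0.003 -0.    -1.   ] yaw y 51.2 F [-0.9 -0.4 -0.8] w 0.503 j [ 0.   -0.37  2.13  0.    1.39 -0.89]
shift [-0.2289 -0.2437  0.246 ] turn [-0.0047 -0.005   0.3269] | m [-0.0916 -0.0975  0.0984] deg [-0.1 -0.1  9.4]
```

>>> carry_out --pt "0.5 -0.229 -0.2437 0.05 0 0 0.32" --pt "0.5 -0.229 -0.2437 0.1 0 0 0.32" --pt "0.5 -0.229 -0.2437 0.15 0 0 0.32" --pt "0.5 -0.229 -0.2437 0.2 0 0 0.32" --pt "0.5 -0.229 -0.2437 0.24 0 0 0.32" --pt "0.5 -0.229 -0.2437 0.24 0 0 0.32" --pt "0.5 -0.229 -0.2437 0.24 0 0 0.32" --pt "0.5 -0.229 -0.2437 0.24 0 0 0.32"

```text
time: 28.63
tool_pos: [0.4384, -0.0571, 0.0546]
tool_rot: [-0.0, 0.406, 0.914, 0.0]
contact_force: [0.2, -0.4, 1.4]
gripper_width: 0.498
```

Run:
```python
from h import *
st();go((.4368,-.0575,.004),np.radians(42))
```

```text
t 28.63 tcp [ 0.4384 -0.0571  0.0546] z [-0.  0. -1.] yaw y 42.0 F [ 0.2 -0.4  1.4] w 0.498 j [-0.3  -0.22  2.18  0.    1.18 -1.03]
shift [ 0.0019 -0.0037  0.1265] turn [ 0.     -0.0004  0.0013] | m [ 0.0008 -0.0015  0.0506] deg [ 0. -0.  0.]
```

>>> carry_out --pt "0.5 0.001 -0.0035 0.04 0 0 0" --pt "0.5 0.001 -0.0035 0.08 0 0 0" --pt "0.5 0.001 -0.0035 0.11 0 0 0" --pt "0.5 0.001 -0.0035 0.124 0 0 0" --pt "0.5 0.001 -0.0035 0.124 0 0 0" --pt "0.3 0.001 -0.0035 0.124 0 0 0"

```text
time: 29.13
tool_pos: [0.4379, -0.0579, 0.0059]
tool_rot: [0.001, 0.406, 0.914, 0.0]
contact_force: [1.2, 0.4, -0.4]
gripper_width: 0.371
```

>>> carry_out --pt "0.1 0 0 0 0 0 0" --pt "0 0 0 0 0 0 0" --pt "0 0 0 0 0 0 0" --pt "0 0 0 0 0 0 0" --pt "0 0 0 0 0 0 0" --pt "0 0 0 0 0 0 0"

```text
time: 29.63
tool_pos: [0.4384, -0.0584, 0.0065]
tool_rot: [0.001, 0.407, 0.914, 0.0]
contact_force: [-1.7, 1.2, 6.3]
gripper_width: 0.14
```

Run:
```python
from h import *
st();go((.4366,-.0575,.15),np.radians(42))
```

```text
t 29.63 tcp [ 0.4384 -0.0584  0.0065] z [ 0.003 -0.    -1.   ] yaw y 42.0 F [-1.7  1.2  6.3] w 0.14 j [-0.3  -0.13  2.2   0.    1.07 -1.03]
shift [ 0.0039 -0.0013 -0.3589] turn [ 0.0033  0.004  -0.0002] | m [ 0.0015 -0.0005 -0.1435] deg [ 0.1  0.1 -0. ]
```

>>> carry_out --pt "0 0 0 -0.03 0 0 0" --pt "0 0 0 -0.08 0 0 0" --pt "0 0 0 -0.14 0 0 0" --pt "0 0 0 -0.22 0 0 0" --pt "0 0 0 -0.3 0 0 0" --pt "0 0 0 -0.3 0 0 0" --pt "0 0 0 -0.3 0 0 0"

```text
time: 30.22
tool_pos: [0.4388, -0.0587, 0.1275]
tool_rot: [0.003, 0.407, 0.914, 0.0]
contact_force: [0.4, 0.5, -1.1]
gripper_width: 0.138
```

Run:
```python
from h import *
st();go((.5211,.1519,.12),np.radians(91.5))
```

```text
t 30.22 tcp [ 0.4388 -0.0587  0.1275] z [ 0.006 -0.002 -1.   ] yaw y 42.0 F [ 0.4  0.5 -1.1] w 0.138 j [-0.3  -0.32  2.13 -0.    1.33 -1.03]
shift [0.2536 0.5052 0.0191] turn [ 1.2000e-03  1.2200e-02 -1.7279e+00] | m [0.1014 0.2021 0.0076] deg [  0.    0.3 -49.5]
```

>>> carry_out --pt "0 0.253 0.505 0 0 0 -0.95" --pt "0 0.253 0.505 0 0 0 -0.95" --pt "0 0.253 0.505 0 0 0 -0.95" --pt "0 0.253 0.505 0 0 0 -0.95" --pt "0 0.253 0.505 0 0 0 -0.95" --pt "0 0.253 0.505 0 0 0 -0.95" --pt "0 0.253 0.505 0 0 0 -0.95" --pt "0 0.253 0.505 0 0 0 -0.95"

```text
time: 30.88
tool_pos: [0.5182, 0.1528, 0.1227]
tool_rot: [-0.002, 0.179, 0.984, -0.001]
contact_force: [-0.7, -0.3, -1.2]
gripper_width: 0.136
```

>>> carry_out --pt "0 0 0 0 0 0 -0.77" --pt "0 0 0 0 0 0 -0.77" --pt "0 0 0 0 0 0 -0.77" --pt "0 0 0 0 0 0 -0.77" --pt "0 0 0 0 0 0 -0.77" --pt "0 0 0 0 0 0 -0.77" --pt "0 0 0 0 0 0 -0.77"

```text
time: 31.47
tool_pos: [0.5192, 0.1517, 0.1245]
tool_rot: [-0.0, -0.01, 1.0, -0.0]
contact_force: [-0.6, 0.4, -0.3]
gripper_width: 0.138
```

Run:
```python
from h import *
st();go((.5211,.1519,.062),np.radians(91.5))
f=manip.grab_frame("top")[150:270,130:250][:,:,::-1];g=manip.grab_frame("side")[190:280,220:340][:,:,::-1]
cv2.imwrite("pics/c11.png",np.hstack([cv2.resize(f,(400,400),interpolation=cv2.INTER_CUBIC),cv2.resize(g,(400,400),interpolation=cv2.INTER_CUBIC)]))
```

```text
t 31.47 tcp [0.5192 0.1517 0.1245] z [-0. -0. -1.] yaw y 91.1 F [-0.6  0.4 -0.3] w 0.138 j [ 0.15 -0.06  1.91 -0.    1.29 -1.44]
shift [-0.0049  0.0005  0.1562] turn [-0.0003 -0.001  -0.0131] | m [-0.002   0.0002  0.0625] deg [-0.  -0.  -0.4]
```

View pics/c11.png

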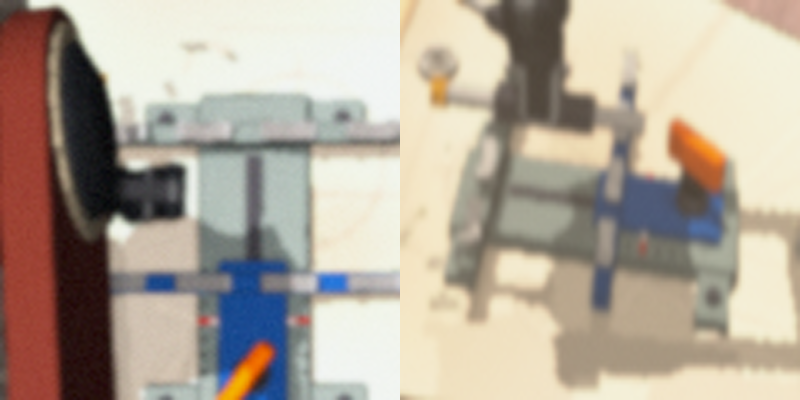

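The axle is held, pinion to the far side. Before lowering, I'll check level and lengthwise position from the side picture: pinion at (439,91), tail at (641,119).

```bash
python3 - <<'E'
from h import *
print("seen",(220+39.5/3.333-.5,190+91.5/4.444-.5),(220+241/3.333-.5,190+119.5/4.444-.5))
s=manip.state();u=np.array([np.cos(np.radians(1.1)),np.sin(np.radians(1.1)),0])
for d in(-.003,0,.003): print(d,w2px([s["tool_pos"]-[0,.0025,0]+[0,0,.0005]+(t+d)*u for t in(.064,-.06)],"side"))
E
python3 vm.py
```

```text
seen (231.35118511851186, 210.0895589558956) (291.8072307230723, 216.39018901890188)
-0.003 [[232.94541925 209.9612072 ]
 [294.66745709 217.27883533]]
0 [[231.49329267 209.78944596]
 [293.13239901 217.09644015]]
0.003 [[230.0429839  209.61791806]
 [291.59954159 216.91432685]]
slide 0.262 shift mm 0.14 11
fixed 0.327 shift mm 0.19 7
```

>>> carry_out --pt "0 -0.005 0 0.03 0 0 -0.013" --pt "0 -0.005 0 0.07 0 0 -0.013" --pt "0 -0.005 0 0.11 0 0 -0.013" --pt "0 -0.005 0 0.145 0 0 -0.013" --pt "0 -0.005 0 0.17 0 0 -0.013" --pt "0 -0.005 0 0.182 0 0 -0.013" --pt "0 -0.005 0 0.188 0 0 -0.013" --pt "0 -0.005 0 0.188 0 0 -0.013"

```text
time: 32.38
tool_pos: [0.5208, 0.1519, 0.0496]
tool_rot: [-0.001, -0.015, 1.0, -0.001]
contact_force: [-1.8, -2.4, 1.0]
gripper_width: 0.137
```

Run:
```python
from h import *
st();go((.5211,.1519,.0495),np.radians(91.5))
```

```text
t 32.38 tcp [0.5208 0.1519 0.0496] z [-0.003 -0.001 -1.   ] yaw y 91.7 F [-1.8 -2.4  1. ] w 0.137 j [ 0.15  0.05  1.94 -0.    1.16 -1.45]
shift [-0.0008  0.      0.0004] turn [-0.0026 -0.0055  0.006 ] | m [-0.0003  0.      0.0001] deg [-0.1 -0.2  0.2]
```

>>> carry_out --pt "0.2 0 0 0 0 0 0" --pt "0.28 0 0 0 0 0 0" --pt "0.32 0 0 0 0 0 0" --pt "0.32 0 0 -0.02 0 0 0" --pt "0.35 0 0 -0.06 0 0 0" --pt "0.4 0 0 -0.13 0 0 0" --pt "0.5 0 0 -0.2 0 0 0" --pt "0.5 0 0 -0.2 0 0 0"

```text
time: 33.05
tool_pos: [0.5257, 0.153, 0.1372]
tool_rot: [0.006, -0.014, 1.0, 0.001]
contact_force: [1.2, -0.3, 1.0]
gripper_width: 0.503
```

Run:
```python
from h import *
st();go((.5855,-.0795,.12),np.radians(58))
crop("c12",150,120,240,180,3.33)
crop("c12s",215,190,120,90,5,"side")
```

```text
t 33.05 tcp [0.5257 0.153  0.1372] z [ 0.012  0.002 -1.   ] yaw y 91.7 F [ 1.2 -0.3  1. ] w 0.503 j [ 0.15 -0.06  1.89  0.    1.3  -1.45]
shift [-0.1321 -0.5855  0.0438] turn [0.0101 0.0228 1.1746] | m [-0.0529 -0.2342  0.0175] deg [ 0.3  0.7 33.7]
```

View pics/c12s.png

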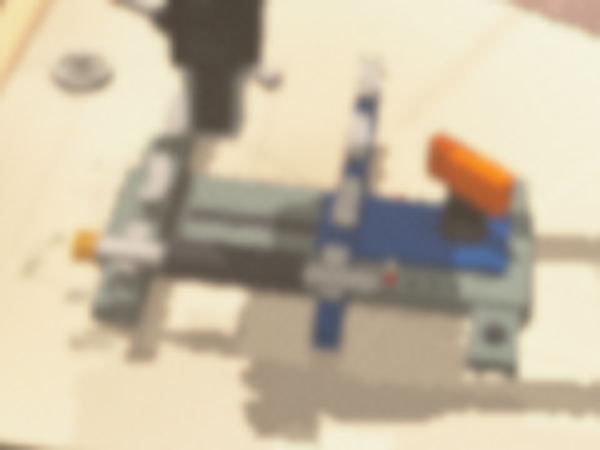

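The first long axle sits in both Vs of pair 3, pinion beyond the fixed saddle at (85,247). Now I'll check that LA hasn't been knocked.

Run:
```python
from h import *
a=cv2.imread("pics/c10_raw.png");b=cv2.imread("pics/c12_raw.png")
print(np.abs(a.astype(int)-b)[150:212,268:310].max(-1).mean(), np.abs(a.astype(int)-b)[150:212,268:310].max())
```

```text
1.4665898617511521 10
```

>>> carry_out --pt "0.5 -0.132 -0.585 0 0 0 0.6" --pt "0.5 -0.132 -0.585 0 0 0 0.6" --pt "0.5 -0.132 -0.585 0 0 0 0.6" --pt "0.5 -0.132 -0.585 0 0 0 0.6" --pt "0.5 -0.132 -0.585 0 0 0 0.6" --pt "0.5 -0.132 -0.585 0 0 0 0.6" --pt "0.5 -0.132 -0.585 0 0 0 0.6" --pt "0.5 -0.132 -0.585 0 0 0 0.6"

```text
time: 33.82
tool_pos: [0.5802, -0.0813, 0.1281]
tool_rot: [-0.001, 0.137, 0.991, 0.0]
contact_force: [-0.4, -0.4, 0.7]
gripper_width: 0.504
```

Run:
```python
from h import *
st();go((.5855,-.0795,.06),np.radians(58))
```

```text
t 33.82 tcp [ 0.5802 -0.0813  0.1281] z [-0.002  0.001 -1.   ] yaw y 74.3 F [-0.4 -0.4  0.7] w 0.504 j [-0.27  0.05  1.8   0.    1.3  -1.56]
shift [-0.0119  0.008   0.1702] turn [-1.000e-04 -5.400e-03  5.682e-01] | m [-0.0048  0.0032  0.0681] deg [-0.  -0.2 16.3]
```

>>> carry_out --pt "0.5 -0.011 0.007 0 0 0 0.56" --pt "0.5 -0.011 0.007 0.04 0 0 0.56" --pt "0.5 -0.011 0.007 0.09 0 0 0.56" --pt "0.5 -0.011 0.007 0.14 0 0 0.56" --pt "0.5 -0.011 0.007 0.17 0 0 0.56" --pt "0.5 -0.011 0.007 0.17 0 0 0.56" --pt "0.5 -0.011 0.007 0.17 0 0 0.56" --pt "0.5 -0.011 0.007 0.17 0 0 0.56"

```text
time: 34.48
tool_pos: [0.5865, -0.0782, 0.0626]
tool_rot: [0.001, 0.272, 0.962, 0.0]
contact_force: [-0.2, -0.4, 0.6]
gripper_width: 0.5
```

Run:
```python
from h import *
st();go((.585,-.0795,.004),np.radians(58))
```

```text
t 34.48 tcp [ 0.5865 -0.0782  0.0626] z [ 0.001 -0.    -1.   ] yaw y 58.5 F [-0.2 -0.4  0.6] w 0.5 j [-0.26  0.14  1.82  0.    1.18 -1.28]
shift [ 0.0017 -0.0049  0.1464] turn [0.0009 0.0026 0.0159] | m [ 0.0007 -0.002   0.0586] deg [0.  0.1 0.5]
```

>>> carry_out --pt "0.5 0.0015 -0.004 0.04 0 0 0.015" --pt "0.5 0.0015 -0.004 0.08 0 0 0.015" --pt "0.5 0.0015 -0.004 0.12 0 0 0.015" --pt "0.5 0.0015 -0.004 0.14 0 0 0.015" --pt "0.5 0.0015 -0.004 0.145 0 0 0.015" --pt "0.3 0.0015 -0.004 0.145 0 0 0.015"

```text
time: 34.98
tool_pos: [0.5849, -0.0796, 0.004]
tool_rot: [0.0, 0.276, 0.961, 0.0]
contact_force: [-0.8, -0.3, 0.3]
gripper_width: 0.374
```

>>> carry_out --pt "0.1 0 0 0 0 0 0" --pt "0 0 0 0 0 0 0" --pt "0 0 0 0 0 0 0" --pt "0 0 0 0 0 0 0" --pt "0 0 0 0 0 0 0" --pt "0 0 0 0 0 0 0"

```text
time: 35.48
tool_pos: [0.5859, -0.0799, 0.0053]
tool_rot: [0.001, 0.276, 0.961, 0.0]
contact_force: [-0.7, 0.8, 6.4]
gripper_width: 0.132
```

>>> carry_out --pt "0 0 0 -0.03 0 0 0" --pt "0 0 0 -0.08 0 0 0" --pt "0 0 0 -0.14 0 0 0" --pt "0 0 0 -0.22 0 0 0" --pt "0 0 0 -0.3 0 0 0" --pt "0 0 0 -0.3 0 0 0" --pt "0 0 0 -0.3 0 0 0"

```text
time: 36.07
tool_pos: [0.5863, -0.0801, 0.1271]
tool_rot: [0.003, 0.276, 0.961, 0.0]
contact_force: [-0.9, 0.5, -0.4]
gripper_width: 0.137
```

Run:
```python
from h import *
st();go((.5236,.0562,.12),np.radians(91.5))
```

```text
t 36.07 tcp [ 0.5863 -0.0801  0.1271] z [ 0.006 -0.002 -1.   ] yaw y 58.0 F [-0.9  0.5 -0.4] w 0.137 j [-0.26  0.06  1.79  0.    1.29 -1.27]
shift [0.3136 0.2057 0.0163] turn [ 1.00e-04  1.19e-02 -1.17e+00] | m [0.1254 0.0823 0.0065] deg [  0.    0.3 -33.5]
```

>>> carry_out --pt "0 0.313 0.205 0 0 0 -0.9" --pt "0 0.313 0.205 0 0 0 -0.9" --pt "0 0.313 0.205 0 0 0 -0.9" --pt "0 0.313 0.205 0 0 0 -0.9" --pt "0 0.313 0.205 0 0 0 -0.9" --pt "0 0.313 0.205 0 0 0 -0.9" --pt "0 0.313 0.205 0 0 0 -0.9" --pt "0 0.313 0.205 0 0 0 -0.9"

```text
time: 36.73
tool_pos: [0.522, 0.0554, 0.123]
tool_rot: [-0.0, 0.055, 0.998, -0.0]
contact_force: [-0.5, -0.4, 0.5]
gripper_width: 0.141
```

>>> carry_out --pt "0 0 0 0 0 0 -0.27" --pt "0 0 0 0 0 0 -0.27" --pt "0 0 0 0 0 0 -0.27" --pt "0 0 0 0 0 0 -0.27" --pt "0 0 0 0 0 0 -0.27"

```text
time: 37.15
tool_pos: [0.522, 0.0558, 0.1235]
tool_rot: [-0.0, -0.012, 1.0, -0.0]
contact_force: [-0.1, -0.4, -1.4]
gripper_width: 0.145
```

Run:
```python
from h import *
st();go((.5236,.0562,.0483),np.radians(91.5))
crop("c13s",215,170,120,90,5,"side")
```

```text
t 37.15 tcp [0.522  0.0558 0.1235] z [-0. -0. -1.] yaw y 91.4 F [-0.1 -0.4 -1.4] w 0.145 j [-0.04 -0.09  1.94 -0.    1.29 -1.63]
shift [-0.004   0.0008  0.1881] turn [-0.0001 -0.0003 -0.0048] | m [-0.0016  0.0003  0.0752] deg [-0.  -0.  -0.1]
```

View pics/c13s.png

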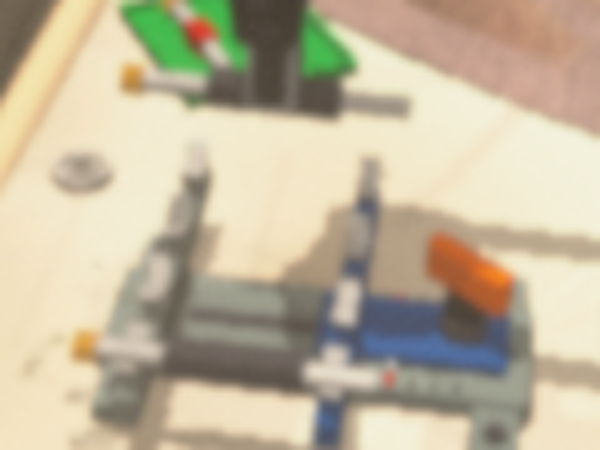

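The second axle is held level with its pinion at (132,78) and its tail at (410,104). The first rests in its Vs. Lowering into pair 1.

>>> carry_out --pt "0 -0.004 0.001 0.03 0 0 0" --pt "0 -0.004 0.001 0.07 0 0 0" --pt "0 -0.004 0.001 0.11 0 0 0" --pt "0 -0.004 0.001 0.145 0 0 0" --pt "0 -0.004 0.001 0.17 0 0 0" --pt "0 -0.004 0.001 0.182 0 0 0" --pt "0 -0.004 0.001 0.188 0 0 0" --pt "0 -0.004 0.001 0.188 0 0 0"

```text
time: 37.87
tool_pos: [0.5227, 0.0561, 0.0486]
tool_rot: [-0.002, -0.013, 1.0, -0.001]
contact_force: [-4.2, -2.8, 3.8]
gripper_width: 0.137
```

Run:
```python
from h import *
st();go((.5236,.0562,.0483),np.radians(91.5))
```

```text
t 37.87 tcp [0.5227 0.0561 0.0486] z [-0.003 -0.002 -1.   ] yaw y 91.5 F [-4.2 -2.8  3.8] w 0.137 j [-0.03  0.01  1.98 -0.    1.15 -1.63]
shift [-0.0023  0.0002  0.0008] turn [-0.0032 -0.0069  0.001 ] | m [-0.0009  0.0001  0.0003] deg [-0.1 -0.2  0. ]
```

Seated (Fz 3.8 N). Release, lift clear, and move aside for the last look.

>>> carry_out --pt "0.2 0 0 0 0 0 0" --pt "0.28 0 0 0 0 0 0" --pt "0.32 0 0 0 0 0 0" --pt "0.32 0 0 -0.02 0 0 0" --pt "0.35 0 0 -0.06 0 0 0" --pt "0.4 0 0 -0.13 0 0 0" --pt "0.5 0 0 -0.22 0 0 0" --pt "0.5 0 0 -0.3 0 0 0"

```text
time: 38.53
tool_pos: [0.5233, 0.0568, 0.1703]
tool_rot: [0.0, -0.013, 1.0, 0.0]
contact_force: [1.0, -0.5, 0.9]
gripper_width: 0.503
```

>>> carry_out --pt "0.5 0.1 -0.6 -0.1 0 0 0" --pt "0.5 0.1 -0.6 -0.1 0 0 0" --pt "0.5 0.1 -0.6 -0.1 0 0 0" --pt "0.5 0.1 -0.6 -0.1 0 0 0" --pt "0.5 0.1 -0.6 -0.1 0 0 0" --pt "0.5 0.1 -0.6 -0.1 0 0 0" --pt "0.5 0.1 -0.6 -0.1 0 0 0" --pt "0.5 0.1 -0.6 -0.1 0 0 0"

```text
time: 39.2
tool_pos: [0.4898, -0.1861, 0.2096]
tool_rot: [0.001, -0.011, 1.0, -0.0]
contact_force: [0.6, -0.3, -0.3]
gripper_width: 0.498
```

Run:
```python
from h import *
st()
f=manip.grab_frame("top")[:,:,::-1];cv2.imwrite("pics/c14_raw.png",f);g=manip.grab_frame("side")[185:285,215:340][:,:,::-1]
cv2.imwrite("pics/c14.png",np.hstack([cv2.resize(f[155:280,145:265],(432,450),interpolation=cv2.INTER_CUBIC),cv2.resize(g,(368,450),interpolation=cv2.INTER_CUBIC)]))
```

```text
t 39.2 tcp [ 0.4898 -0.1861  0.2096] z [ 0.002 -0.001 -1.   ] yaw y 91.3 F [ 0.6 -0.3 -0.3] w 0.498 j [-0.51 -0.18  1.87  0.    1.45 -2.1 ]
```

View pics/c14.png

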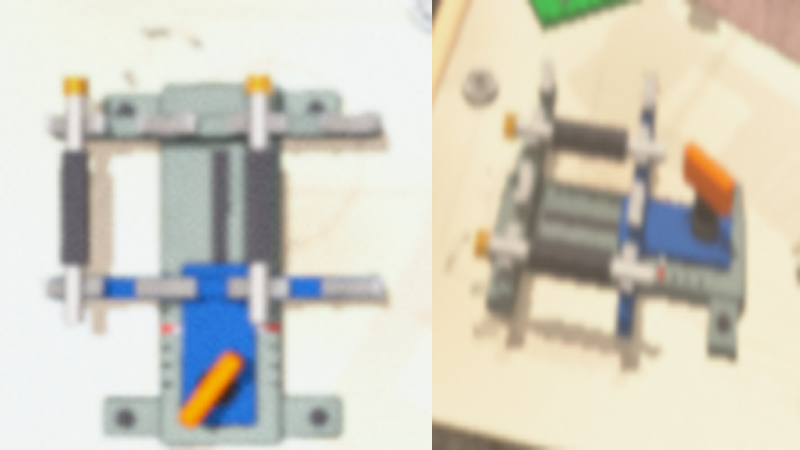

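Both long axles lie level in the Vs of pairs 3 and 1. In the top view their dark middles span rows 150–263 between V lines at 125 and 288, so they are midway. The pinions are beyond the fixed saddle, the knob is tight and the pointers are at the red line. Handing in.

```bash
python3 -c "
from plant import manip
print(manip.job_done())"
```

```text
the job is handed in; nothing more can be done
None
```

The changeover is done and handed in at about 39 s of the 210 s allowed.

- **Short axles:** Both red axles lie flat in the green tray.
- **Saddle:** I turned the knob fully anticlockwise, slid the saddle out to the red line and turned the knob back tight against its stop (about 0.8 N m). My first slide stopped about 1.2–1.7 mm short, so before laying any long axle I loosened the knob, moved the saddle on and tightened it again.
- **Long axles:** Only two were on the table. They lie in V pairs 3 and 1.

**Last checks:**
- **Axles:** In the last pictures, taken with the arm well clear, both axles sit down in the Vs, level and midway to within what the picture resolves. Both pinions are beyond the fixed grey saddle.
- **Saddle position:** The measurements disagree slightly. Just before the last tightening, the V-to-V distance came to 84.9 mm against the 85 mm wanted. The first-slide readings, carried forward by the measured shift, put the pointers 0.6 mm short from above and about 1 mm past from the side. I take the saddle to be within about 1 mm.
- **Not checked:** I did not measure the saddle again after that tightening; in the last picture the pointers stand at the line by eye. That picture shows only a corner of the tray; both short axles were last seen whole in it before I laid the long ones.
- **Picture budget:** I viewed 16 pictures, two over the budget of 14.

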